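# Make up two gang-milling cutter sets on their arbors

### The arm

A 6-joint arm with a two-finger parallel gripper is mounted at the origin on the work surface. World frame = base frame: x ahead of the robot, y to its left, z up, the work surface at z = 0. Lengths are in mm, angles in rad, forces in N, time in s.
With the tool pointing down it reaches from about 350 to 1000 mm from the base axis. Payload 7.1 kg.
Tool frame: the origin (TCP) lies on the centre line of the jaws, within the pads' length; the fingertips stand 22 mm ahead of it and the grasp point (between the pads) lies 3 mm ahead of it; x points along the fingers, z is the direction in which the jaws open and shut, and the axes are right-handed (so a half turn about x gives the same grasp; the last joint's range is limited). The gripper opens to 85 mm and grips with 20 to 120 N. Pads are 22 mm wide; open, the fingers measure 114 mm over their backs; the gripper's body (76 mm by 85 mm) begins 54 mm behind the grasp point. The pads swing forward as they close: fully open they stand 13 mm farther back than shut.
Start: joints at [1.183, 0.423, 1.63, -0, 1.089, -0.019], TCP at [225.278, 582.971, 253.319] pointing down, gripper open.
Joint ranges: [-3, 3], [-0.9, 2.11], [0.09, 2.58], [-1.31, 4.45], [0.11, 2.69], [-2.54, 2.54]. Speed limits (rad/s): [2.39, 2.39, 3.01, 3.14, 3.14, 3.14].

### API

Orientations are given as [roll, pitch, yaw] about the fixed x, y, z axes, in that order (R = Rz(yaw) Ry(pitch) Rx(roll)).
In Python, from bench import manip gives the robot as it stands. The module is installed in compiled form; this text tells all that it offers.
- The arm moves only by the tool move_arm, never from a script. Its argument "series" is a list of rows, each a list of 7 numbers: the shift along the tool's x, y, z in m, then the turn, a rotation vector about the tool's x, y, z in degrees, then the finger opening in m, from 0 to 0.0854. A call has 1 to 12 rows; each row is the pose to reach, as a shift and turn from the pose measured when the call began, along the tool's axes at that moment; what a row does not reach only later rows make up. A row lasts 1/10 s, in which the tool goes at most 50 mm and 8.59 degrees, less where a joint would pass 70% of its speed; a pose out of reach is approached as far as the arm can. A call with a gripper value outside its range is refused whole. The fingers move at their own pace and stop on an object; "squeeze" is the grip in N (left out, the last holds). Time passes only in rows, so rows that repeat a pose let the fingers close. It gives the time, the measured TCP pose, the force and the opening at its end, in the units of the state.
- manip.get_state(): the state, without advancing time (a new reading comes with each control period).
- manip.capture(name): name is "scene" or "top" or "wrist"; returns (picture, depth): 400x640x3 uint8, red, green, blue; 400x640 float32, mm along the optical axis (not along the pixel's ray), 0 where there is no reading.
- manip.camera_params(name): a dict with "vertical_fov" (degrees; the focal length in pixels is half the picture's height over the tangent of half this angle, whatever the lens; pixels are square), "cx", "cy" (the principal point, pixels), "origin" and "attitude" of the camera in the world. Camera axes: x right, y down, z forward; pixel columns grow to the right and rows downward; lengths in mm; the calibration is good to about 2 mm. A picture is of the moment at which its call begins: read the wrist's pose just before it. camera_params takes no time and is no camera call; for the wrist camera it gives the pose at the moment of the call.
- manip.close_job(): hands the job in, once; it reports no verdict.
The state is a dict: "t": time; "joint_pos": joint angles; "qvel": joint speeds; "joint_torque": joint torques, N m; "position": TCP position; "tool_rot": TCP orientation; "force": force on the tool from outside, world axes, zero at the start; "torque": the same for the moment, N m; "opening": finger opening in mm.
Only numpy, scipy, OpenCV 4.12 (cv2) and the standard library are available. Lean on these libraries where they do the work, as an engineer would, in place of code of your own. Each camera call takes 0.05 s, during which the arm holds its last target.

### The job

Make up the two cutter sets on the arbors that stand clamped in the tightening fixtures: on the tall arbor the large disc cutter goes down on the shoulder, the thick collar on top of it, and the small disc cutter on the collar, so that the collar sits between the two cutters; on the short arbor goes the roller cutter with the thin collar on top of it. Lower every part over the arbor until it lies flat on what is below it, do not let it drop down the arbor, and let go of it there. Leave the nut, the drill tool and the caliper where they are.

Things in the scene. Friction and masses are not known exactly. Their poses are not given: they have to be found in the camera images.
- large_cutter: Large disc cutter: bright steel side-milling cutter, a flat toothed disc of 64 mm diameter, 8 mm thick, with a 25.4 mm bore (16 teeth), 0.17 kg. Its origin is the centre of its underside, z up along the bore; at the start it lies flat on the bench mat, whose top is 3 mm above the work surface. Round, so its yaw does not matter.
- small_cutter: Small disc cutter: the same kind, 50 mm diameter, 8 mm thick, with a 25.4 mm bore (12 teeth), 0.09 kg. Its origin is the centre of its underside, z up along the bore; at the start it lies flat on the bench mat, whose top is 3 mm above the work surface. Round, so its yaw does not matter.
- roller_cutter: Roller cutter: a short drum with slanting teeth all round, 42 mm diameter, 18 mm high, with a 25.4 mm bore, 0.12 kg. Its origin is the centre of its underside, z up along the bore; at the start it lies flat on the bench mat, whose top is 3 mm above the work surface. Round, so its yaw does not matter.
- thick_collar: Thick collar: a smooth plain spacing ring, 34 mm diameter, 24 mm high, with a 25.4 mm bore, 0.075 kg. Its origin is the centre of its underside, z up along the bore; at the start it lies flat on the bench mat, whose top is 3 mm above the work surface. Round, so its yaw does not matter.
- thin_collar: Thin collar: a smooth flat ring, 44 mm diameter, only 6 mm thick, with a 25.4 mm bore, 0.05 kg. Its origin is the centre of its underside, z up along the bore; at the start it lies flat on the bench mat, whose top is 3 mm above the work surface. Round, so its yaw does not matter.
- tall_arbor: Tall arbor: upright, clamped in the square fixture. Fixed. Origin: centre of the fixture's underside (on the mat), z up the axis. Heights above it: fixture 44 mm; arbor flange (40 mm diameter) to 67; flat shoulder (34 mm diameter) for the first part at 75; above that a 22 mm diameter pin 37 mm long, then a bevelled 16 mm thread, its top at 127. Clamp lever: 86 mm out on the fixture's +x side, below 47.
- short_arbor: Short arbor: upright, clamped in the round fixture. Fixed. Origin: centre of the fixture's underside (on the mat), z up the axis. Heights above it: fixture 44 mm; arbor flange (40 mm diameter) to 67; flat shoulder (34 mm diameter) for the first part at 75; above that a 22 mm diameter pin 21 mm long, then a bevelled 16 mm thread, its top at 108. Clamp lever: 86 mm out on the fixture's +x side, below 47.
- arbor_nut: Hexagon nut for an arbor, dark steel, 30 mm over the corners, 13 mm high, lying loose on the mat near the middle; not to be moved. Origin at the centre of its underside.
- drill_tool: Finished drill in its holder, standing loose in a grey plastic cup (68 mm diameter) on the mat beyond the arbors, 136 mm tall in all; not to be moved or knocked over. Origin at the centre of its underside, z up.
- caliper: Steel caliper with a black slide, 205 mm long, 13 mm high, lying loose on the bench near the robot's left; not to be moved. Origin at the middle of its beam, at the underside.
Mind the look-alikes: they are no part of the job. What is shaped like the thick_collar but green or pink is not meant.

How it is judged:
By the outcome, as a careful person would: the job done as asked, in the order asked, and still so for the second after the job is handed in, with the robot touching nothing.
It also fails if it takes over 120 s, if anything falls off the work surface, if the arm or the gripper's body presses on something with over 40 N, if the wrist force passes 120 N, or if a joint passes its speed limit or range.

## Working session

There is one attempt and no reset: what is moved stays moved. The work goes in short steps, Python scripts to look and compute and a tool call to move; the robot and the scene stay as the last step left them, time stands still between calls to the robot, and variables do not carry over. Pictures are saved under pics/ and viewed, and the job is handed in when it is done.

Besides the shell and the picture viewer there is one more tool, called after "Call:" as name(argument=value, ...) on one line, values as JSON. move_arm: Moves the arm, as the interface text tells. Its arguments: {"type":"object","properties":{"series":{"type":"array","items":{"type":"array","items":{"type":"number"}}},"squeeze":{"type":"number"}},"required":["series"]}

```bash
mkdir -p pics; ls; python3 - <<'E'
from bench import manip
import cv2,numpy as np
s=manip.get_state();print(s)
for n in("scene","top","wrist"):
    p=manip.camera_params(n);print(n,p)
    im,d=manip.capture(n);cv2.imwrite(f"pics/{n}0.png",im[:,:,::-1]);np.save(f"pics/{n}0.npy",d);print((d>0).mean(),d.max())
E
```

```text
pics
{'t': 0.0, 'joint_pos': array([ 1.18302470e+00,  4.23824005e-01,  1.63068596e+00, -4.70502988e-05,
        1.08860058e+00, -1.89566893e-02]), 'qvel': array([-0.00215423,  0.00047121,  0.0004915 , -0.00039713,  0.00163472,
        0.00118192]), 'joint_torque': array([-2.13845575e-03, -5.57390106e+01, -2.81736302e+01,  5.83228552e-05,
        7.33446301e-03, -3.68127118e-06]), 'position': array([225.08785257, 582.51506258, 252.55776271]), 'tool_rot': array([-3.1331152 ,  1.56927787, -1.93111197]), 'force': array([-0.23967393, -0.47003792,  0.83485671]), 'torque': array([ 0.00963428, -0.01775036, -0.00430674]), 'opening': 85.29798113290022}
scene {'vertical_fov': 57.57635610495759, 'cx': 323.5002613330185, 'cy': 199.08048293733907, 'origin': array([811.38741306, 415.93959396, 782.81147797]), 'attitude': array([-2.53148930e+00, -7.55542138e-04,  2.50056209e+00])}
0.99624609375 3053.6555
top {'vertical_fov': 43.5452615596375, 'cx': 318.83417548098765, 'cy': 201.96221384860488, 'origin': array([ 274.06041868,   16.06981118, 1217.22875118]), 'attitude': array([-2.95335254, -0.00684736, -1.55339331])}
0.99590625 2195.5605
wrist {'vertical_fov': 61.90823953943459, 'cx': 316.7982597593721, 'cy': 201.65276530044028, 'origin': array([148.64199216, 613.53183344, 372.05672988]), 'attitude': array([2.81384505e+00, 3.02106469e-04, 1.20196040e+00])}
0.995953125 1491.0557
```

View pics/scene0.png

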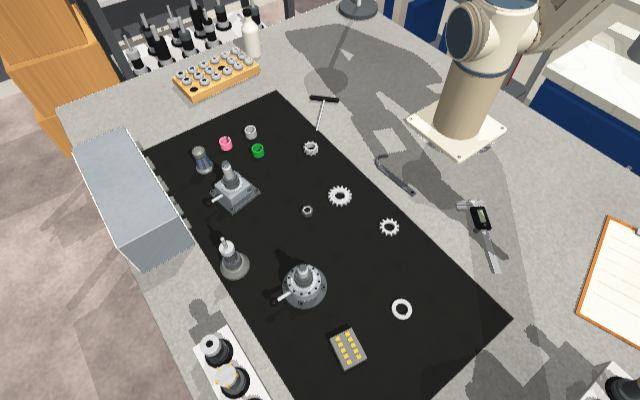

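View pics/top0.png

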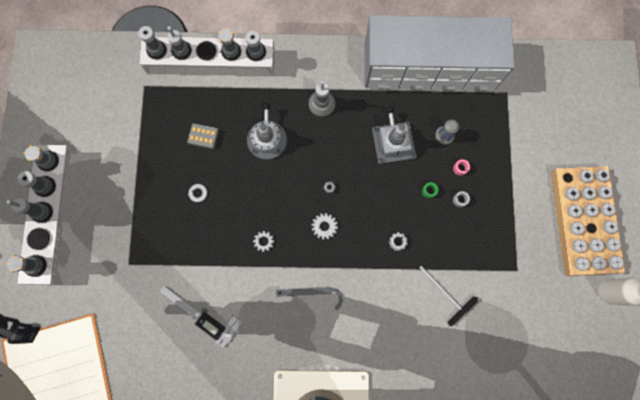

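View pics/wrist0.png

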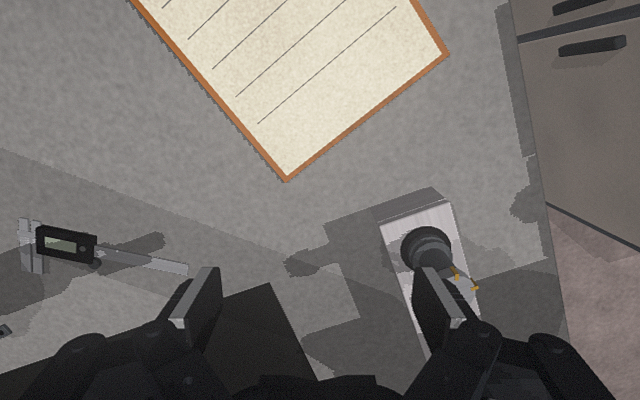

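```bash
cat > h.py <<'E'
import numpy as np,cv2
from scipy.spatial.transform import Rotation as Ro
from bench import manip
def R(a): return Ro.from_euler('xyz',a).as_matrix()
def ray(p,u,v):
    f=200/np.tan(np.radians(p['vertical_fov'])/2)
    return R(p['attitude'])@np.array([(u-p['cx'])/f,(v-p['cy'])/f,1.])
def plane(p,u,v,z):
    r=ray(p,u,v);o=np.array(p['origin']);return o+r*(z-o[2])/r[2]
def proj(p,X):
    f=200/np.tan(np.radians(p['vertical_fov'])/2)
    c=R(p['attitude']).T@(np.asarray(X)-p['origin']);return c[0]/c[2]*f+p['cx'],c[1]/c[2]*f+p['cy']
def shot(n,tag):
    p=manip.camera_params(n);im,d=manip.capture(n)
    cv2.imwrite(f'pics/{tag}.png',im[:,:,::-1]);np.save(f'pics/{tag}.npy',d)
    import pickle;pickle.dump(p,open(f'pics/{tag}.pkl','wb'));return p,im,d
def rows(target,yaw=None,s=None):
    "shift (m, tool axes) and turn (deg rotvec) to reach target TCP (mm), straight down, jaw dir at yaw(rad, world angle of tool z)"
    s=s or manip.get_state();M=R(s['tool_rot'])
    sh=M.T@(np.asarray(target)-s['position'])/1000
    if yaw is None: yaw=np.arctan2(M[1,2],M[0,2])
    x=np.array([0,0,-1.]);z=np.array([np.cos(yaw),np.sin(yaw),0]);y=np.cross(z,x)
    T=np.stack([x,y,z],1);rv=Ro.from_matrix(M.T@T).as_rotvec(degrees=True)
    return np.round(sh,4),np.round(rv,2)
E
python3 - <<'E'
from h import *
s=manip.get_state();print(R(s['tool_rot']).round(3))
im=cv2.imread('pics/top0.png');g=im.min(2);p=manip.camera_params('top')
d=np.load('pics/top0.npy')
for n,(u,v),zt in [('thin',(198,193),9),('small',(263,241),11),('large',(324,226),11),('roller',(398,241),21),('thick',(461,199),27),('green',(431,190),27),('pink',(461,167),27),('nut',(330,187),16)]:
    w=im[v-22:v+22,u-22:u+22].max(2); m=(w>(90)).astype(np.uint8)
    k,l,st,c=cv2.connectedComponentsWithStats(m)
    cs,_=cv2.findContours(m,cv2.RETR_EXTERNAL,2);b=max(cs,key=cv2.contourArea)
    (cx,cy),r=cv2.minEnclosingCircle(b); 
    print(n,(cx+u-22,cy+v-22),r,plane(p,cx+u-22,cy+v-22,zt).round(1))
for q in ('top','scene'):
    im=cv2.imread(f'pics/{q}0.png')
    big=cv2.resize(im[85:215,180:500] if q=='top' else im[130:330,180:440],None,fx=2.5 if q=='top' else 3,fy=2.5 if q=='top' else 3,interpolation=cv2.INTER_CUBIC);cv2.imwrite(f'pics/{q}0b.png',big)
E
```

```text
[[-0.    -0.933  0.36 ]
 [-0.001  0.36   0.933]
 [-1.     0.    -0.001]]
thin (197.23743057250977, 192.67877006530762) 9.618099212646484 [522.  311.4   9. ]
small (263.1896553039551, 240.81034469604492) 10.55388069152832 [406.  144.5  11. ]
large (324.11111068725586, 225.72222137451172) 13.444660186767578 [445.4  -2.   11. ]
roller (397.5, 241.26470565795898) 9.410486221313477 [ 409.6 -178.5   21. ]
thick (460.92105293273926, 198.7894744873047) 8.547061920166016 [ 515.2 -332.9   27. ]
green (429.71276664733887, 190.03191566467285) 8.351334571838379 [ 535.5 -257.5   27. ]
pink (461.12135887145996, 166.92718505859375) 9.085490226745605 [ 595.1 -336.2   27. ]
nut (329.0, 186.75) 5.6181511878967285 [541.5 -12.5  16. ]
```

View pics/top0b.png

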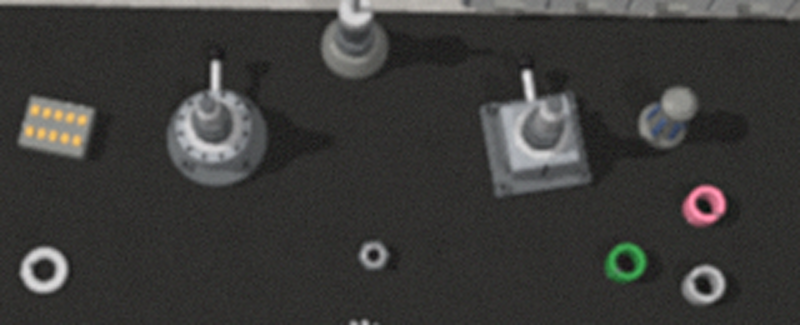

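View pics/scene0b.png

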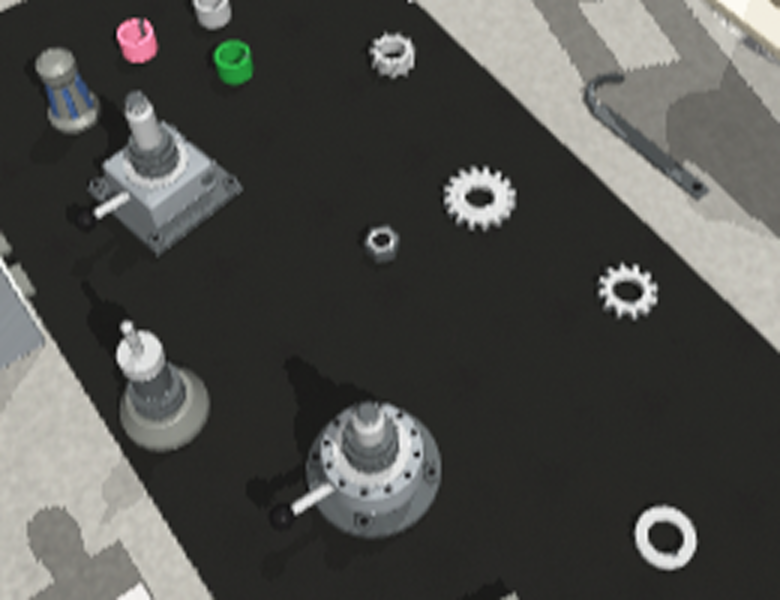

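```bash
python3 - <<'E'
from h import *
p=manip.camera_params('top')
for n,u,v,z in [('short tip',262.8,125,111),('tall tip',401.2,125.8,130),('drill tip',322.5,85,139),('drill base',322,104,20),('bottle top',452,126,70),('bottle base',445,140,3),('caliper',208,322,5)]: print(n,plane(p,u,v,z).round(0))
w=manip.camera_params('wrist');s=manip.get_state()
M=R(s['tool_rot'])
print(M.T@(w['origin']-s['position']), M.T@R(w['attitude']))
print(proj(w,s['position']*[1,1,0]+[0,0,11]),proj(w,s['position']+M@[22,0,0]))
print(rows([445,-2,220],0))
E
```

```text
short tip [664. 145. 111.]
tall tip [ 661. -172.  130.]
drill tip [753.   9. 139.]
drill base [754.   8.  20.]
bottle top [ 685. -305.   70.]
bottle base [ 671. -305.    3.]
caliper [213. 268.   5.]
[-119.44372442   82.47106368    1.16830056] [[-1.11242770e-03 -3.21930847e-01  9.46762532e-01]
 [-8.38512243e-05 -9.46763085e-01 -3.21931133e-01]
 [ 9.99999378e-01 -4.37512307e-04  1.02621118e-03]]
(np.float64(315.6482637082421), np.float64(167.09896175470152)) (np.float64(314.0577773395211), np.float64(269.2872567303142))
(array([ 0.0333, -0.4158, -0.466 ]), array([ 6.887e+01, -6.000e-02,  4.000e-02]))
```

Call:
move_arm(series=[[0.033,-0.416,-0.466,68.9,0,0,0.075],[0.033,-0.416,-0.466,68.9,0,0,0.075],[0.033,-0.416,-0.466,68.9,0,0,0.075],[0.033,-0.416,-0.466,68.9,0,0,0.075],[0.033,-0.416,-0.466,68.9,0,0,0.075],[0.033,-0.416,-0.466,68.9,0,0,0.075],[0.033,-0.416,-0.466,68.9,0,0,0.075],[0.033,-0.416,-0.466,68.9,0,0,0.075],[0.033,-0.416,-0.466,68.9,0,0,0.075],[0.033,-0.416,-0.466,68.9,0,0,0.075],[0.033,-0.416,-0.466,68.9,0,0,0.075],[0.033,-0.416,-0.466,68.9,0,0,0.075]])

```text
t: 1.35
position: [436.4, 20.0, 221.7]
tool_rot: [-1.611, 1.57, -1.611]
force: [1.0, 0.1, 0.1]
opening: 74.8
```

Call:
move_arm(series=[[0.002,-0.022,0.009,0,0,0,0.075],[0.002,-0.022,0.009,0,0,0,0.075],[0.002,-0.022,0.009,0,0,0,0.075],[0.002,-0.022,0.009,0,0,0,0.075]])

```text
t: 1.75
position: [444.9, -1.3, 219.6]
tool_rot: [-2.208, 1.57, -2.208]
force: [0.2, 0.3, -0.3]
opening: 75.1
```

```bash
python3 - <<'E'
from h import *
s=manip.get_state();print(s['position'],R(s['tool_rot']).round(3),s['joint_pos'])
p,im,d=shot('wrist','w1')
E
```

```text
[444.85950927  -1.27576629 219.58253816] [[-0.001  0.     1.   ]
 [-0.001  1.    -0.   ]
 [-1.    -0.001 -0.001]] [-2.91085470e-02  2.07772717e-01  2.04193770e+00 -1.04883155e-03
  8.92450809e-01 -2.83638997e-02]
```

View pics/w1.png

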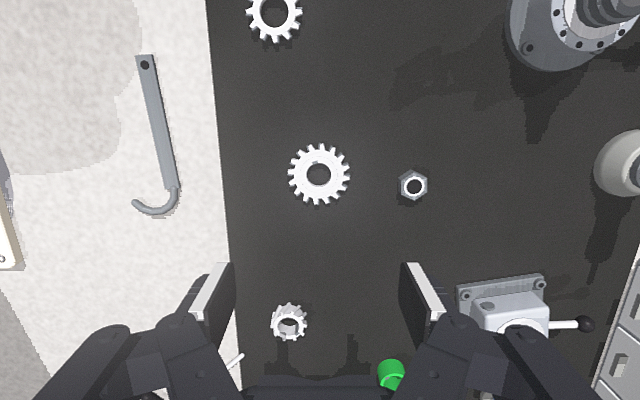

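```bash
cat >> h.py <<'E'
import pickle
def cen(tag,u,v,z,half=45,thr=120,sat=None):
    im=cv2.imread(f'pics/{tag}.png');p=pickle.load(open(f'pics/{tag}.pkl','rb'))
    u0=max(0,u-half);v0=max(0,v-half);w=im[v0:v+half,u0:u+half]
    m=(w.min(2)>thr).astype(np.uint8)
    cs,hi=cv2.findContours(m,cv2.RETR_CCOMP,cv2.CHAIN_APPROX_NONE)
    i=max(range(len(cs)),key=lambda i:cv2.contourArea(cs[i]) if hi[0][i][3]<0 else 0)
    out={}
    h=[j for j in range(len(cs)) if hi[0][j][3]==i]
    for n,c in [('out',cs[i])]+([('bore',max((cs[j] for j in h),key=cv2.contourArea))] if h else []):
        M=cv2.moments(c);cx,cy=M['m10']/M['m00']+u0,M['m01']/M['m00']+v0
        out[n]=(round(cx,1),round(cy,1)),cv2.contourArea(c),plane(p,cx,cy,z).round(1)
    return out
E
python3 - <<'E'
from h import *
print(cen('w1',319,174,11,42))
d=np.load('pics/w1.npy');print(d[174,295:305],d[174,345:355])
# finger tips depth
for uv in [(213,283),(430,283),(425,265),(222,268)]: 
    p=pickle.load(open('pics/w1.pkl','rb'));r=ray(p,*uv);print(uv,p['origin']+r*d[uv[1],uv[0]])
E
```

```text
{'out': ((318.3, 173.6), 2419.5, array([447.2,   1.1,  11. ])), 'bore': ((318.4, 173.9), 446.5, array([447.3,   0.9,  11. ]))}
[340.283   339.71402 339.16437 338.46066 339.38553 338.15616 338.71158
 338.0865  338.5391  337.85922] [339.45926 341.08878 340.66443 340.85782 342.08224 345.92096 346.32285
 347.67038 346.49084 345.42545]
(213, 283) [405.18035391  10.74497301 225.93435661]
(430, 283) [492.17336206   6.98438663 220.02465883]
(425, 265) [ 568.9860053  -107.96530903    2.26013697]
(222, 268) [405.77475828  11.05509599 214.9932898 ]
```

```bash
python3 - <<'E'
from h import *
d=np.load('pics/w1.npy');p=pickle.load(open('pics/w1.pkl','rb'))
P=[]
for v in range(255,330):
  for u in range(180,460):
    if 50<d[v,u]<240: P.append(p['origin']+ray(p,u,v)*d[v,u])
P=np.array(P);print(P.shape)
for lo,hi in((380,420),(470,520)):
    q=P[(P[:,0]>lo)&(P[:,0]<hi)];print(np.sort(q[:,2])[:40:8],q[np.argsort(q[:,2])[:4]].round(1),q[:,1].max(),q[:,0].min(),q[:,0].max())
E
```

```text
(5998, 3)
[204.97819742 205.89380687 206.47289538 206.73684161 207.13350113] [[407.5  -6.9 205. ]
 [407.9  -3.4 205.3]
 [408.   -2.3 205.4]
 [408.    3.5 205.5]] 14.246665680457113 394.15008947339476 409.47193536109046
[205.71913418 206.17360502 206.46772283 206.8835778  207.21521144] [[483.    3.6 205.7]
 [483.3   0.5 205.7]
 [483.3   5.8 205.8]
 [483.    3.3 206. ]] 14.173747646882674 481.8259300228955 496.9235708007347
```

```bash
python3 - <<'E'
from h import *
d=np.load('pics/w1.npy');p=pickle.load(open('pics/w1.pkl','rb'))
P=[]
for v in range(255,330):
  for u in range(180,460):
    if 50<d[v,u]<240: P.append(p['origin']+ray(p,u,v)*d[v,u])
P=np.array(P)
for lo,hi in((380,420),(470,520)):
  for a in range(205,226,3):
    q=P[(P[:,0]>lo)&(P[:,0]<hi)&(abs(P[:,2]-a)<1.5)];print(a,np.percentile(q[:,1],[1,99]).round(1),np.percentile(q[:,0],[1,99]).round(1))
E
```

```text
205 [-6.6  8. ] [407.5 408.1]
208 [-10.3  10.8] [401.7 408.3]
211 [-10.7  11.3] [401.5 408.4]
214 [-10.1  11.4] [395.6 408.4]
217 [-10.5  11.5] [394.8 408.4]
220 [-10.6  11.4] [394.4 408.4]
223 [-10.3  11.3] [394.9 408.4]
205 [-4.2  7.8] [483.  483.4]
208 [-10.5  10.8] [482.8 489.4]
211 [-10.7  11.3] [482.7 493.6]
214 [-11.   11.4] [482.8 495.2]
217 [-10.8  11.4] [482.7 496.2]
220 [-10.6  11.4] [482.7 496.3]
223 [-10.2  11.4] [482.8 496.5]
```

Call:
move_arm(series=[[0.1,0.001,0.002,0,0,0,0.075],[0.15,0.001,0.002,0,0,0,0.075],[0.18,0.001,0.002,0,0,0,0.075],[0.19,0.001,0.002,0,0,0,0.075],[0.197,0.001,0.002,0,0,0,0.075],[0.197,0.001,0.002,0,0,0,0.075]], squeeze=40)

```text
t: 2.4
position: [445.9, 0.5, 22.1]
tool_rot: [-2.923, 1.567, -2.921]
force: [-0.3, 0.4, 0.5]
opening: 74.9
```

```bash
python3 - <<'E'
from h import *
s=manip.get_state();print(s['position'],s['force'],s['opening'])
p,im,d=shot('wrist','w2')
E
```

```text
[445.92601031   0.5431017   22.11406409] [-0.29094059  0.35435233  0.51547445] 74.9250235376185
```

View pics/w2.png

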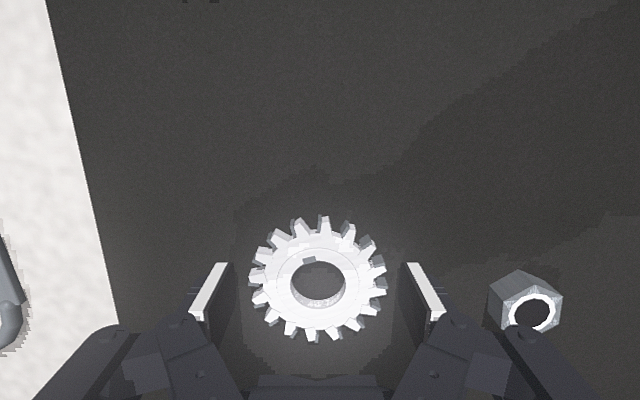

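```bash
python3 - <<'E'
from h import *
print(cen('w2',318,280,11,80,130), cen('w2',318,280,11,80,100))
d=np.load('pics/w2.npy');p=pickle.load(open('pics/w2.pkl','rb'))
P=np.array([p['origin']+ray(p,u,v)*d[v,u] for v in range(255,330) for u in range(180,460) if 50<d[v,u]<160])
for lo,hi in((380,420),(470,520)):
  for a in range(8,26,4):
    q=P[(P[:,0]>lo)&(P[:,0]<hi)&(abs(P[:,2]-a)<1.5)]
    if len(q): print(a,np.percentile(q[:,1],[1,99]).round(1),np.percentile(q[:,0],[1,99]).round(1),q[:,2].min())
E
```

```text
{'out': ((316.1, 279.2), 11300.5, array([446.5,   3.4,  11. ])), 'bore': ((317.6, 280.0), 1623.5, array([447.2,   3. ,  11. ]))} {'out': ((317.9, 278.7), 12108.5, array([447.3,   3.7,  11. ])), 'bore': ((314.8, 277.7), 798.5, array([445.9,   4.2,  11. ]))}
8 [-12.8  13.2] [408.9 419.9] 6.572971074381655
12 [-9.4 12.8] [402.5 418.9] 10.533431523308138
16 [-8.5 13.2] [397.5 409.5] 14.506133101777564
20 [-9.6 13.2] [396.2 409.6] 18.51849054311087
24 [-8.8 13. ] [396.  409.5] 22.522054718524217
8 [-16.3  11.5] [470.  484.3] 6.528274021743414
12 [-8.5 13.1] [470.9 490.4] 10.511358647236705
16 [-8.6 13.2] [483.9 496.4] 14.500689507234156
20 [-8.4 13.4] [483.8 497.3] 18.524512113705583
24 [-8.7 13.3] [483.9 497.5] 22.507380630189516
```

Call:
move_arm(series=[[0.0005,0.001,0.0005,0,0,0,0.075],[0.0005,0.001,0.0005,0,0,0,0.06],[0.0005,0.001,0.0005,0,0,0,0.055],[0.0005,0.001,0.0005,0,0,0,0.055],[0.0005,0.001,0.0005,0,0,0,0.055]], squeeze=40)

```text
t: 2.95
position: [448.9, 1.6, 25.2]
tool_rot: [-0.204, 1.567, -0.203]
force: [-1.9, 2.4, 13.9]
opening: 60.2
```

```bash
python3 - <<'E'
from h import *
s=manip.get_state();print(s['position'],s['force'],s['opening'])
p,im,d=shot('wrist','w3')
E
```

```text
[448.90165209   1.57936724  25.20276914] [-1.88463069  2.36527072 13.87789369] 60.23338527824442
```

View pics/w3.png

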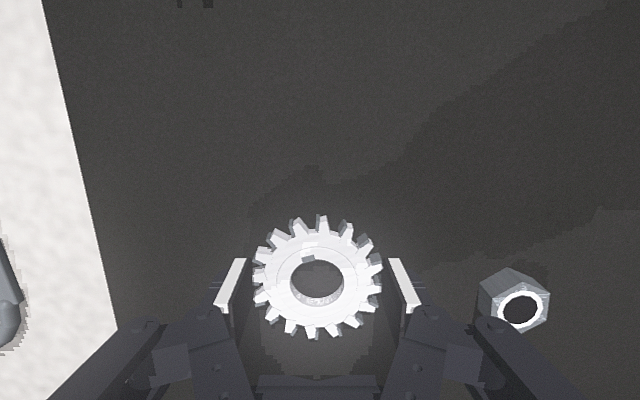

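```bash
python3 - <<'E'
from h import *
d=np.load('pics/w3.npy');p=pickle.load(open('pics/w3.pkl','rb'))
P=np.array([p['origin']+ray(p,u,v)*d[v,u] for v in range(240,330) for u in range(180,460) if 50<d[v,u]<170])
for lo,hi in((380,433),(465,520)):
  for a in range(2,26,2):
    q=P[(P[:,0]>lo)&(P[:,0]<hi)&(abs(P[:,2]-a)<1)]
    if len(q): print(a,len(q),np.percentile(q[:,1],[1,99]).round(1),np.percentile(q[:,0],[1,99]).round(1))
im=cv2.imread('pics/w3.png')[200:350,190:440];cv2.imwrite('pics/w3b.png',cv2.resize(im,None,fx=3,fy=3,interpolation=cv2.INTER_CUBIC))
print(d[240:300:4,225],d[240:300:4,408],d[280,255:262])
E
```

```text
2 3010 [-22.6  18. ] [381.5 425.4]
4 131 [-22.6  18.3] [385.7 429.2]
6 82 [-18.4  16.2] [419.4 430.8]
8 779 [-19.8  20.6] [419.4 432.9]
10 939 [-21.8  21.5] [419.4 432.9]
12 73 [-8.6 13.9] [412.  422.9]
14 87 [-8.  14.1] [408.  419.7]
16 106 [-7.8 14.1] [406.8 419.8]
18 107 [-7.4 14.2] [406.5 419.7]
20 104 [-7.7 14.1] [406.2 419.7]
22 140 [-7.2 14.2] [406.1 419.8]
24 112 [-7.2 14.2] [406.3 419.7]
2 3339 [-22.2  18. ] [473.8 519.5]
4 145 [-23.   19.2] [465.8 518.3]
6 128 [-21.7  19.8] [465.8 480. ]
8 908 [-24.2  20.2] [465.2 479.8]
10 1043 [-23.8  20.7] [465.1 479.9]
12 75 [-7.7 14.3] [466.5 486.2]
14 87 [-6.9 14.3] [479.5 491.7]
16 100 [-7.9 14.2] [479.5 492.1]
18 114 [-7.7 14.3] [479.5 492.5]
20 102 [-8.  14.3] [479.6 493. ]
22 128 [-6.7 14.2] [479.5 493.2]
24 119 [-7.6 14.4] [479.6 493.2]
[155.17088 156.93736 157.6865  158.81987 158.80128 160.44995 161.2782
 162.72626 145.12308 142.35165 132.42172 128.25162 126.20212 125.47018
 121.63426] [156.52148  157.7704   158.68182  158.36328  159.99686  161.04672
 161.94835  161.23518  145.65321  142.491    132.23566  128.99438
 127.882034 123.412674 121.72619 ] [154.80386 154.34866 154.88725 155.0819  155.2143  154.9368  154.47903]
```

View pics/w3b.png

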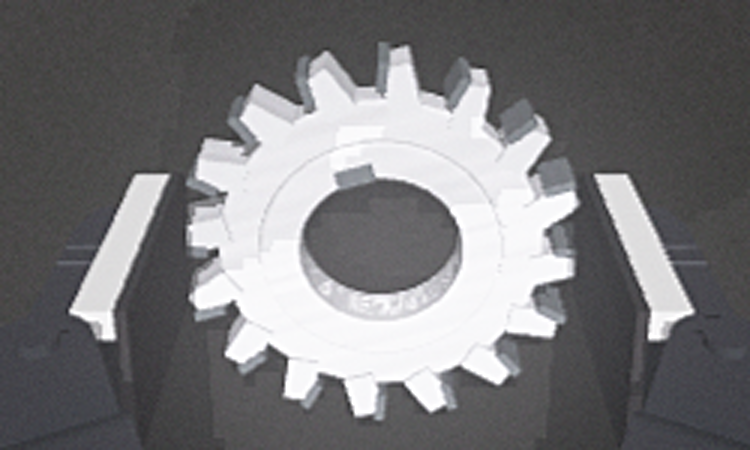

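Call:
move_arm(series=[[-0.006,0,0,0,0,0,0.075],[-0.006,0,-0.0025,0,0,0,0.075],[-0.006,0,-0.0025,0,0,0,0.075],[-0.006,0,-0.0025,0,0,0,0.075]])

```text
t: 3.4
position: [446.4, 1.5, 31.4]
tool_rot: [-0.188, 1.567, -0.187]
force: [-0.4, -0.8, -0.6]
opening: 75.0
```

```bash
cat >> h.py <<'E'
def pads(tag,zmax=None):
    d=np.load(f'pics/{tag}.npy');p=pickle.load(open(f'pics/{tag}.pkl','rb'))
    s=manip.get_state();M=R(s['tool_rot']);t=s['position']
    P=np.array([M.T@(p['origin']+ray(p,u,v)*d[v,u]-t) for v in range(235,345,2) for u in range(150,480) if 50<d[v,u]<150])
    q=P[(P[:,0]<6)&(P[:,0]>-6)&(abs(P[:,1])<18)]
    l=q[q[:,2]<-5];r=q[q[:,2]>5]
    yc=[np.percentile(a[:,1],[2,98]).mean() for a in (l,r)]
    print('pads tool frame: y',np.round(yc,2),'z inner',np.percentile(l[:,2],98).round(2),np.percentile(r[:,2],2).round(2))
E
python3 - <<'E'
from h import *
s=manip.get_state();print(s['position'],s['force'],s['opening'])
p,im,d=shot('wrist','w4')
pads('w4')
for t in (110,140,170): print(cen('w4',318,272,11,80,t))
E
```

```text
[446.36455103   1.52950437  31.40549074] [-0.36924323 -0.7656046  -0.56042903] 75.0457567720279
pads tool frame: y [1.85 1.85] z inner -36.44 37.92
{'out': ((321.0, 270.6), 10616.5, array([449.3,   3.3,  11. ])), 'bore': ((320.8, 271.7), 1446.0, array([449.2,   2.7,  11. ]))}
{'out': ((319.9, 271.5), 9839.0, array([448.8,   2.8,  11. ])), 'bore': ((320.7, 271.5), 1511.5, array([449.2,   2.8,  11. ]))}
{'out': ((319.6, 271.3), 9446.5, array([448.6,   2.9,  11. ])), 'bore': ((320.7, 270.9), 1623.5, array([449.2,   3.1,  11. ]))}
```

View pics/w4.png

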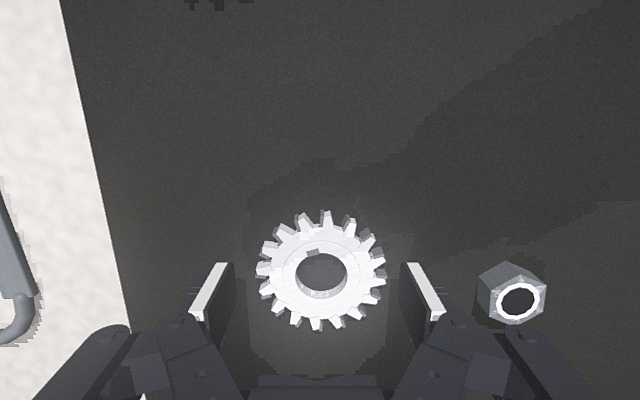

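Call:
move_arm(series=[[0.0,-0.0005,0.002,0,0,0,0.075],[0.006,-0.0005,0.002,0,0,0,0.075],[0.012,-0.0005,0.002,0,0,0,0.075],[0.012,-0.0005,0.002,0,0,0,0.068],[0.012,-0.0005,0.002,0,0,0,0.06],[0.012,-0.0005,0.002,0,0,0,0.055],[0.012,-0.0005,0.002,0,0,0,0.055],[0.012,-0.0005,0.002,0,0,0,0.055]], squeeze=40)

```text
t: 4.25
position: [449.0, 1.0, 19.9]
tool_rot: [-0.148, 1.566, -0.146]
force: [0.2, 0.8, 10.6]
opening: 61.4
```

```bash
python3 - <<'E'
from h import *
s=manip.get_state();print(s['position'],s['force'],s['opening'])
p,im,d=shot('wrist','w5')
pads('w5')
E
```

```text
[449.03718567   1.04911665  19.85242456] [ 0.15838232  0.84611951 10.61653577] 61.438692990108656
pads tool frame: y [1.97 1.91] z inner -29.58 31.06
```

View pics/w5.png

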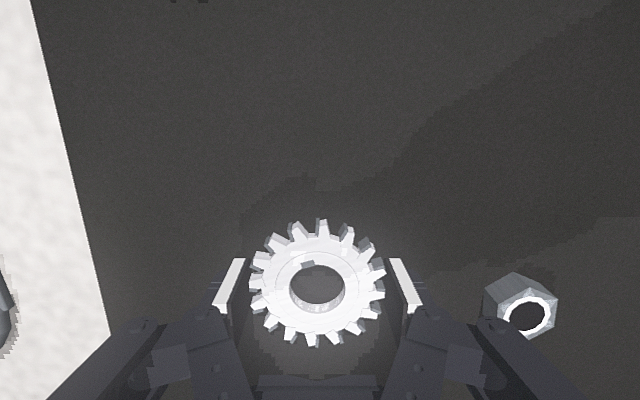

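Call:
move_arm(series=[[-0.005,0,0,0,0,0,0.055],[-0.015,0,0,0,0,0,0.055],[-0.03,0,0,0,0,0,0.055],[-0.03,0,0,0,0,0,0.055]], squeeze=50)

```text
t: 4.7
position: [449.7, 1.1, 51.3]
tool_rot: [-0.105, 1.564, -0.104]
force: [0.2, 0.6, -2.2]
opening: 60.7
```

```bash
python3 - <<'E'
from h import *
s=manip.get_state();print(s['position'],s['force'],s['opening'])
p,im,d=shot('wrist','w6')
pads('w6')
E
```

```text
[449.66074969   1.07513937  51.25225188] [ 0.1684704   0.56809391 -2.15963814] 60.69080736337504
pads tool frame: y [2.02 2.04] z inner -29.12 31.1
```

View pics/w6.png

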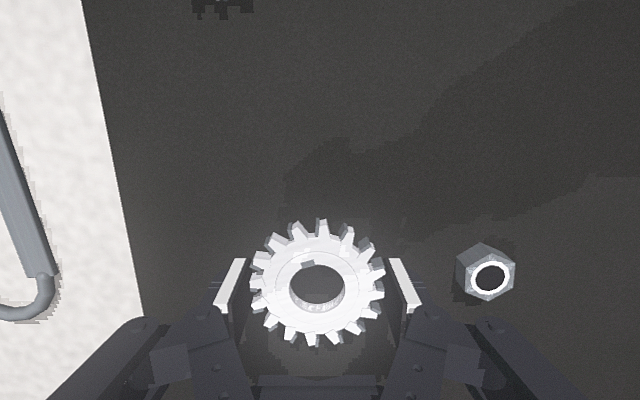

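```bash
cat >> h.py <<'E'
def discplane(tag,u,v,r=55,thr=150):
    "plane of bright top face near pixel, in tool frame; and bore centre"
    im=cv2.imread(f'pics/{tag}.png').min(2);d=np.load(f'pics/{tag}.npy');p=pickle.load(open(f'pics/{tag}.pkl','rb'))
    s=manip.get_state();M=R(s['tool_rot'])
    P=np.array([M.T@(p['origin']+ray(p,a,b)*d[b,a]-s['position']) for b in range(v-r,v+r) for a in range(u-r,u+r) if im[b,a]>thr and d[b,a]>50])
    m=np.ones(len(P),bool)
    for _ in range(6):
        A=np.c_[P[m][:,1:],np.ones(m.sum())];c=np.linalg.lstsq(A,P[m][:,0],rcond=None)[0]
        e=P[:,0]-np.c_[P[:,1:],np.ones(len(P))]@c;m=abs(e)<1.2
    print('top face x=%.2f at TCP axis; slopes deg y,z'%c[2],np.degrees(c[:2]).round(2),m.sum(),len(P))
    return c
def tcen(tag,u,v,xt,half,thr=130):
    "bore/outer centre in tool frame on plane x=xt"
    s=manip.get_state();M=R(s['tool_rot']);o=cen(tag,u,v,s['position'][2]-xt,half,thr)
    for k in o: print(k,o[k][0],o[k][1],(M.T@(o[k][2]-s['position'])).round(2))
E
python3 - <<'E'
from h import *
c=discplane('w6',317,282);
for t in (120,150): tcen('w6',317,282,c[2],75,t)
E
```

```text
top face x=9.97 at TCP axis; slopes deg y,z [-0.15  0.02] 7047 8509
out (316.0, 283.0) 11752.0 [9.93 1.26 0.72]
bore (316.7, 283.9) 1631.0 [9.93 0.75 1.12]
out (315.6, 283.7) 11040.5 [9.93 0.86 0.52]
bore (316.5, 283.0) 1756.5 [9.93 1.25 1.02]
```

Call:
move_arm(series=[[-0.05,0,0,0,0,0,0.055],[-0.1,0,0,0,0,0,0.055],[-0.15,-0.02,0.02,0,0,0,0.055],[-0.169,-0.06,0.05,0,0.3,0,0.055],[-0.169,-0.09,0.08,0,0.3,0,0.055],[-0.169,-0.12,0.11,0,0.3,0,0.055],[-0.169,-0.15,0.14,0,0.3,0,0.055],[-0.169,-0.18,0.165,0,0.3,0,0.055],[-0.169,-0.21,0.19,0,0.3,0,0.055],[-0.169,-0.241,0.21,0,0.3,0,0.055],[-0.169,-0.241,0.21,0,0.3,0,0.055],[-0.169,-0.241,0.21,0,0.3,0,0.055]], squeeze=50)

```text
t: 5.95
position: [657.9, -239.8, 219.4]
tool_rot: [2.799, 1.57, 2.799]
force: [-0.3, 0.8, -2.0]
opening: 60.8
```

```bash
python3 - <<'E'
from h import *
s=manip.get_state();print(s['position'],s['force'],s['opening'],R(s['tool_rot']).round(4),s['qvel'].max())
p,im,d=shot('wrist','w7')
pads('w7')
c=discplane('w7',317,282);
for t in (120,150): tcen('w7',317,282,c[2],75,t)
cv2.imwrite('pics/w7b.png',cv2.resize(im[20:170,220:420,::-1],None,fx=4,fy=4,interpolation=cv2.INTER_CUBIC))
E
```

```text
[ 657.89919708 -239.83985714  219.37117998] [-0.31735104  0.79203475 -2.04704214] 60.8050228569622 [[-1.2e-03 -1.0e-04  1.0e+00]
 [ 4.0e-04  1.0e+00  1.0e-04]
 [-1.0e+00  4.0e-04 -1.2e-03]] 0.03383608441267614
pads tool frame: y [1.05 1.04] z inner -29.04 31.15
top face x=12.00 at TCP axis; slopes deg y,z [-14.09   1.21] 1508 8575
out (317.2, 279.4) 12580.0 [12.03  1.51  1.34]
bore (316.6, 283.9) 1600.0 [12.03 -0.79  1.04]
out (314.9, 283.3) 11096.5 [12.03 -0.49  0.34]
bore (316.4, 283.1) 1737.0 [12.03 -0.39  1.04]
```

View pics/w7.png

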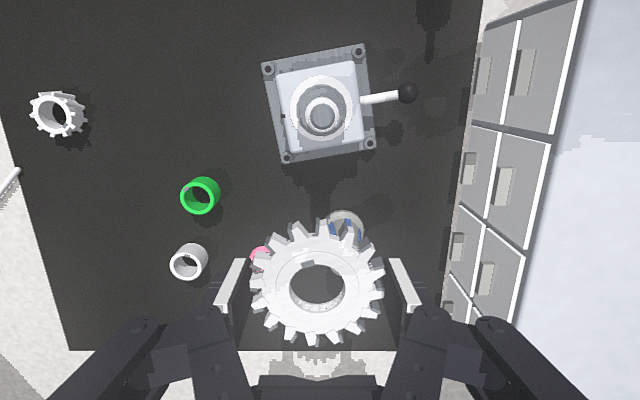

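View pics/w7b.png

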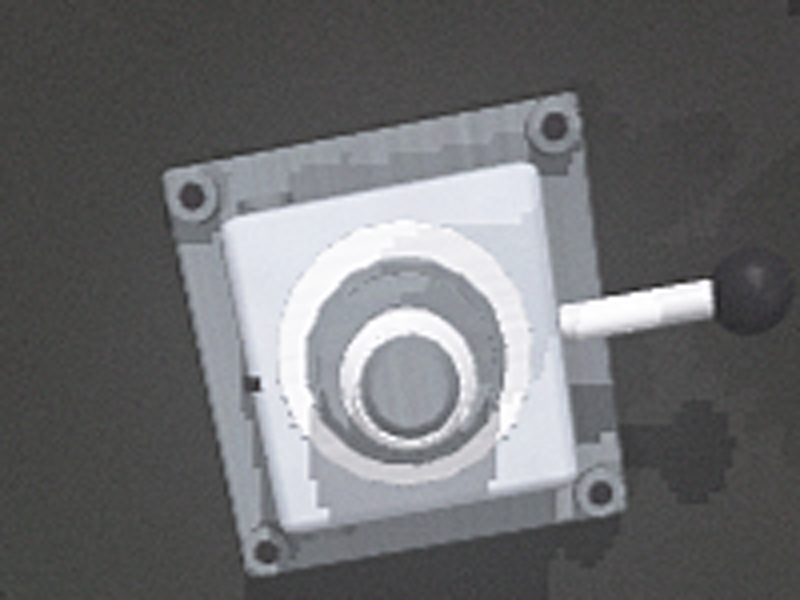

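```bash
python3 - <<'E'
from h import *
s=manip.get_state();M=R(s['tool_rot'])
for i in range(3):
    p=manip.camera_params('wrist');print(M.T@(p['origin']-s['position']),Ro.from_matrix(M.T@R(p['attitude'])).as_euler('xyz',degrees=True))
p=pickle.load(open('pics/w7.pkl','rb'));print(M.T@(p['origin']-s['position']))
im=cv2.imread('pics/w7.png');g=im.min(2)
for t in (150,170,190):
    m=(g[90:140,298:348]>t).astype(np.uint8)
    cs,hi=cv2.findContours(m,cv2.RETR_CCOMP,cv2.CHAIN_APPROX_NONE)
    for c,h in zip(cs,hi[0]):
        a=cv2.contourArea(c)
        if a>200 and a<1300:
            q=cv2.moments(c);u,v=q['m10']/q['m00']+298,q['m01']/q['m00']+90
            z=115 if h[3]<0 else 130
            W=plane(p,u,v,z);print(t,'hole' if h[3]>=0 else 'out',(round(u,1),round(v,1)),a,(a/np.pi)**.5,W.round(2),(M.T@(W-s['position'])).round(2))
print(p['origin'],R(p['attitude']).round(4))
E
```

```text
[-119.44675714   83.81953801    0.79994042] [ -22.07993477  -89.9666355  -176.63644123]
[-119.44675714   83.81953801    0.79994042] [ -22.07993477  -89.9666355  -176.63644123]
[-119.44675714   83.81953801    0.79994042] [ -22.07993477  -89.9666355  -176.63644123]
[-119.17444661   83.03148766    1.17004112]
150 hole (322.3, 118.7) 237.5 8.69474542287756 [ 662.03 -173.29  130.  ] [89.66 65.68  4.65]
170 out (321.7, 114.1) 896.5 16.89274438816169 [ 661.85 -171.63  115.  ] [104.67  67.33   4.48]
170 hole (322.0, 116.4) 546.0 13.183216521636506 [ 661.87 -171.94  130.  ] [89.67 67.02  4.48]
170 out (330.0, 125.2) 355.5 10.637629648485493 [ 667.38 -178.72  115.  ] [104.65  60.23  10.  ]
190 out (321.7, 113.7) 850.5 16.453648780720766 [ 661.87 -171.38  115.  ] [104.67  67.58   4.51]
190 hole (321.9, 116.4) 561.0 13.363077719938119 [ 661.82 -171.95  130.  ] [89.67 67.01  4.43]
190 out (330.8, 124.8) 311.0 9.949591680222808 [ 667.89 -178.43  115.  ] [104.65  60.52  10.52]
[ 658.82719341 -156.04851486  338.8527251 ] [[ 1.000e+00  3.000e-04 -6.000e-04]
 [ 1.000e-04 -9.473e-01 -3.205e-01]
 [-6.000e-04  3.205e-01 -9.473e-01]]
```

Call:
move_arm(series=[[0,0.04,0.0035,0,0,0,0.055],[0,0.0667,0.0035,0,0,0,0.055],[0,0.0667,0.0035,0,0,0,0.055],[0.03,0.0667,0.0035,0,0,0,0.055],[0.055,0.0667,0.0035,0,0,0,0.055],[0.07,0.0667,0.0035,0,0,0,0.055],[0.077,0.0667,0.0035,0,0,0,0.055],[0.077,0.0667,0.0035,0,0,0,0.055]])

```text
t: 6.8
position: [660.4, -172.1, 141.9]
tool_rot: [2.828, 1.568, 2.829]
force: [0.2, -1.0, -1.8]
opening: 60.6
```

```bash
python3 - <<'E'
from h import *
s=manip.get_state();print(s['position'],s['force'],s['opening'],R(s['tool_rot']).round(4),s['qvel'].max())
p,im,d=shot('wrist','w8')
cv2.imwrite('pics/w8b.png',cv2.resize(im[200:350,220:420,::-1],None,fx=4,fy=4,interpolation=cv2.INTER_CUBIC))
E
```

```text
[ 660.36690524 -172.13422093  141.89850979] [ 0.18308116 -0.98835184 -1.75857663] 60.616543718158894 [[-2.9e-03 -1.1e-03  1.0e+00]
 [ 9.0e-04  1.0e+00  1.1e-03]
 [-1.0e+00  9.0e-04 -2.9e-03]] 0.011990525886685331
```

View pics/w8b.png

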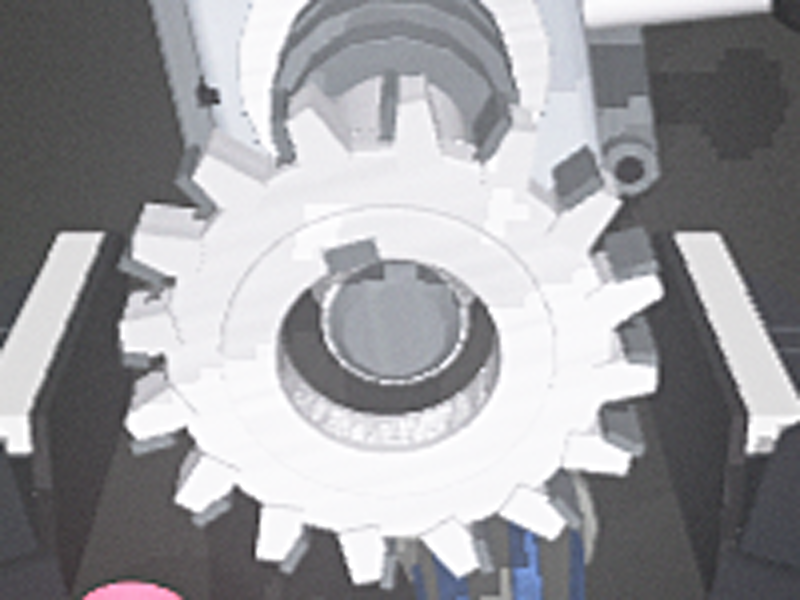

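```bash
python3 - <<'E'
from h import *
s=manip.get_state();M=R(s['tool_rot']);p=pickle.load(open('pics/w8.pkl','rb'));d=np.load('pics/w8.npy')
for n,(u,v) in dict(tip=(318,282),face_l=(280,289),face_r=(352,289),face_dn=(317,322)).items():
    q=d[v-2:v+3,u-2:u+3];print(n,(p['origin']+ray(p,u,v)*np.median(q)).round(2))
for zt,zb in ((129,132),(130,133),(130,134)):
    a=plane(p,319,281.5,zt);b=plane(p,317.2,288.8,zb);print(zt,zb,a.round(2),b.round(2),(a-b).round(2))
c=discplane('w8',317,282)
E
```

```text
tip [ 661.74 -172.03  128.67]
face_l [ 644.67 -173.5   132.14]
face_r [ 677.05 -173.71  131.69]
face_dn [ 661.31 -191.78  131.49]
129 132 [ 662.19 -171.56  129.  ] [ 661.38 -173.44  132.  ] [ 0.81  1.88 -3.  ]
130 133 [ 662.19 -170.93  130.  ] [ 661.38 -172.79  133.  ] [ 0.81  1.86 -3.  ]
130 134 [ 662.19 -170.93  130.  ] [ 661.38 -172.13  134.  ] [ 0.81  1.2  -4.  ]
top face x=14.54 at TCP axis; slopes deg y,z [-13.39   2.57] 2251 9964
```

Call:
move_arm(series=[[0,0.0017,0.0008,0,0,0,0.055],[0,0.0017,0.0008,0,0,0,0.055],[0.005,0.0017,0.0008,0,0,0,0.055],[0.01,0.0017,0.0008,0,0,0,0.055],[0.015,0.0017,0.0008,0,0,0,0.055],[0.02,0.0017,0.0008,0,0,0,0.055],[0.02,0.0017,0.0008,0,0,0,0.055]])

```text
t: 7.55
position: [661.1, -170.5, 121.7]
tool_rot: [2.839, 1.568, 2.84]
force: [0.1, -0.2, -2.8]
opening: 60.3
```

```bash
python3 - <<'E'
from h import *
s=manip.get_state();print(s['position'],s['force'],s['torque'],s['opening'],R(s['tool_rot']).round(4),s['qvel'].max())
p,im,d=shot('wrist','w9')
cv2.imwrite('pics/w9b.png',cv2.resize(im[200:350,220:420,::-1],None,fx=4,fy=4,interpolation=cv2.INTER_CUBIC))
E
```

```text
[ 661.14825231 -170.49396841  121.69392686] [ 0.14181857 -0.23062988 -2.77971373] [ 0.01373467  0.01808936 -0.0140594 ] 60.268665357542304 [[-0.0031 -0.001   1.    ]
 [ 0.001   1.      0.001 ]
 [-1.      0.001  -0.0031]] 0.007063652958696898
```

View pics/w9b.png

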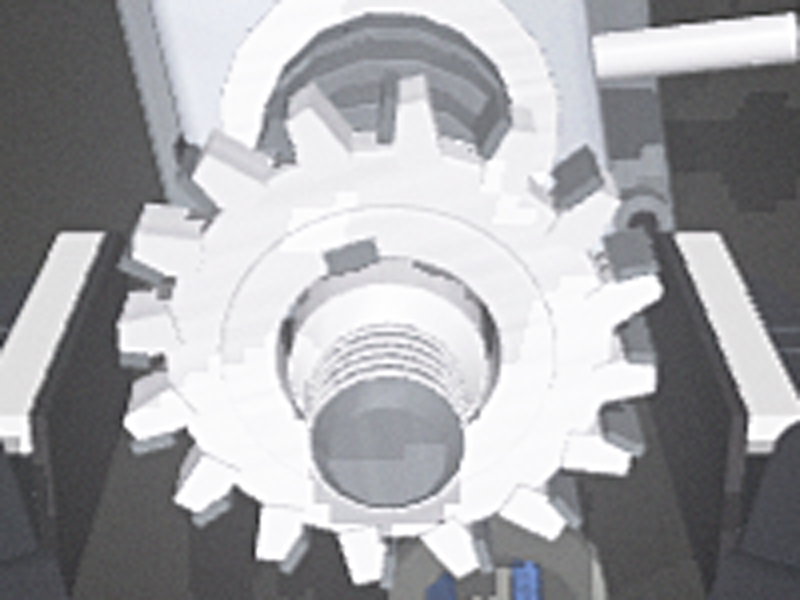

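Call:
move_arm(series=[[0.006,0,0,0,0,0,0.055],[0.012,0,0,0,0,0,0.055],[0.018,0,0,0,0,0,0.055],[0.022,0,0,0,0,0,0.055],[0.024,0,0,0,0,0,0.055],[0.0255,0,0,0,0,0,0.055],[0.0255,0,0,0,0,0,0.055]])

```text
t: 8.3
position: [661.3, -170.5, 96.5]
tool_rot: [2.834, 1.568, 2.835]
force: [-0.5, -0.7, -1.3]
opening: 60.5
```

Call:
move_arm(series=[[0.0005,0,0,0,0,0,0.055],[0.001,0,0,0,0,0,0.055]])

```text
t: 8.5
position: [661.5, -170.6, 95.8]
tool_rot: [2.819, 1.569, 2.82]
force: [0.3, -0.2, -1.7]
opening: 60.7
```

Call:
move_arm(series=[[0.0005,0,0,0,0,0,0.055],[0.001,0,0,0,0,0,0.055]])

```text
t: 8.7
position: [661.6, -170.6, 94.9]
tool_rot: [2.818, 1.569, 2.819]
force: [0.3, -0.2, -0.7]
opening: 60.9
```

Call:
move_arm(series=[[0.0005,0,0,0,0,0,0.055],[0.001,0,0,0,0,0,0.055]])

```text
t: 8.9
position: [661.7, -170.6, 94.8]
tool_rot: [2.811, 1.569, 2.812]
force: [-5.1, 1.4, 9.7]
opening: 60.9
```

Call:
move_arm(series=[[0.0005,0,0,0,0,0,0.055],[0.001,0,0,0,0,0,0.055]])

```text
t: 9.1
position: [661.7, -170.6, 94.8]
tool_rot: [2.804, 1.569, 2.805]
force: [-5.6, 1.3, 11.9]
opening: 60.5
```

Call:
move_arm(series=[[0,0,0,0,0,0,0.063],[0,0,0,0,0,0,0.068],[0,0,0,0,0,0,0.075],[0,0,0,0,0,0,0.078],[-0.03,0,0,0,0,0,0.078],[-0.07,0,0,0,0,0,0.075],[-0.11,0,0,0,0,0,0.075],[-0.126,0,0,0,0,0,0.075]])

```text
t: 9.9
position: [663.8, -171.2, 225.1]
tool_rot: [-0.25, 1.566, -0.249]
force: [0.8, -0.3, -0.3]
opening: 75.2
```

```bash
python3 - <<'E'
from h import *
s=manip.get_state();print(s['position'],s['force'],s['opening'])
p,im,d=shot('wrist','w10')
print(rows([515-2,-333-30,220],None))
E
```

```text
[ 663.80014995 -171.23591833  225.11424684] [ 0.83284443 -0.29085627 -0.26151911] 75.20720729063206
(array([ 0.0057, -0.1915, -0.1515]), array([-0.  ,  0.34,  0.09]))
```

View pics/w10.png

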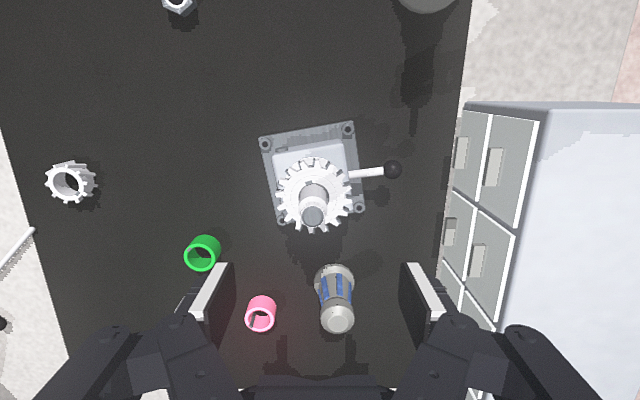

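Call:
move_arm(series=[[0.005,-0.04,-0.03,0,0.3,0,0.05],[0.005,-0.08,-0.06,0,0.3,0,0.05],[0.005,-0.11,-0.09,0,0.3,0,0.05],[0.005,-0.145,-0.12,0,0.3,0,0.05],[0.025,-0.162,-0.15,0,0.3,0,0.05],[0.065,-0.162,-0.15,0,0.3,0,0.05],[0.085,-0.162,-0.15,0,0.3,0,0.05],[0.085,-0.162,-0.15,0,0.3,0,0.05],[0.085,-0.162,-0.15,0,0.3,0,0.05]], squeeze=40)

```text
t: 10.85
position: [514.6, -333.4, 139.9]
tool_rot: [-2.583, 1.57, -2.582]
force: [-0.2, 0.0, 1.5]
opening: 50.0
```

```bash
python3 - <<'E'
from h import *
s=manip.get_state();print(s['position'],s['force'],s['opening'],R(s['tool_rot']).round(4))
p,im,d=shot('wrist','w11');pads('w11')
E
```

```text
[ 514.61479253 -333.36289157  139.90326336] [-2.11417149e-01  1.35493041e-03  1.51827539e+00] 50.04358743737396 [[-8.0e-04 -1.1e-03  1.0e+00]
 [-5.0e-04  1.0e+00  1.1e-03]
 [-1.0e+00 -5.0e-04 -8.0e-04]]
pads tool frame: y [2.6  2.49] z inner -24.83 24.8
```

View pics/w11.png

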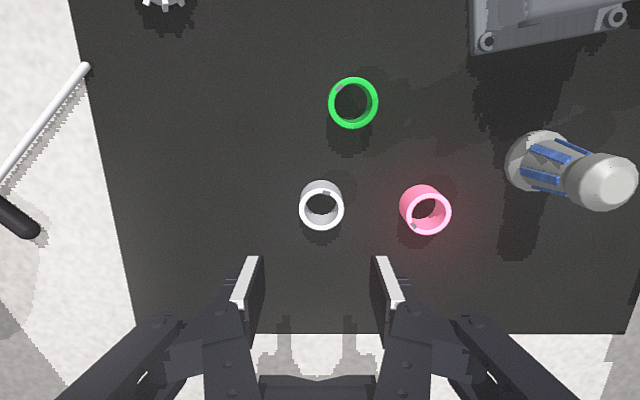

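```bash
cat >> h.py <<'E'
def ringtop(tag,u,v,z0,z1,half=40):
    "top face of ring by depth: min enclosing circle in world xy, relative to tool"
    d=np.load(f'pics/{tag}.npy');p=pickle.load(open(f'pics/{tag}.pkl','rb'));s=manip.get_state();M=R(s['tool_rot'])
    P=np.array([p['origin']+ray(p,a,b)*d[b,a] for b in range(v-half,v+half) for a in range(u-half,u+half) if d[b,a]>50])
    q=P[(P[:,2]>z0)&(P[:,2]<z1)]
    (cx,cy),r=cv2.minEnclosingCircle(q[:,:2].astype(np.float32))
    lo,hi=np.percentile(q[:,:2],[1,99],axis=0)
    W=np.array([cx,cy,np.median(q[:,2])]);print('enc',W.round(2),'r',round(r,2),'bbox mid',((lo+hi)/2).round(2),(hi-lo).round(1),'tool',(M.T@(W-s['position'])).round(2))
E
python3 - <<'E'
from h import *
ringtop('w11',322,206,24,30);ringtop('w11',322,206,22,30)
im=cv2.imread('pics/w11.png');cv2.imwrite('pics/w11b.png',cv2.resize(im[160:250,270:470],None,fx=4,fy=4,interpolation=cv2.INTER_CUBIC))
E
```

```text
enc [ 518.34 -334.42   25.49] r 17.15 bbox mid [ 518.3  -334.44] [32.2 32.6] tool [115.46  -0.55   2.85]
enc [ 518.31 -334.43   25.39] r 17.17 bbox mid [ 518.29 -334.38] [32.2 32.7] tool [115.56  -0.56   2.81]
```

View pics/w11b.png

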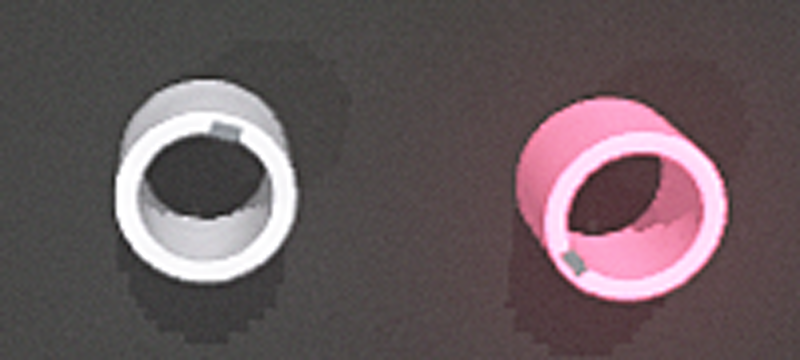

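Call:
move_arm(series=[[0.03,-0.003,0.0025,0,0,0,0.05],[0.06,-0.003,0.0025,0,0,0,0.05],[0.08,-0.003,0.0025,0,0,0,0.05],[0.08,-0.003,0.0025,0,0,0,0.05],[0.08,-0.003,0.0025,0,0,0,0.05]])

```text
t: 11.4
position: [518.9, -337.1, 62.2]
tool_rot: [-0.877, 1.567, -0.875]
force: [0.1, 0.5, -0.1]
opening: 50.3
```

```bash
python3 - <<'E'
from h import *
s=manip.get_state();print(s['position'],s['force'],s['opening'],R(s['tool_rot']).round(4))
p,im,d=shot('wrist','w12');pads('w12')
ringtop('w12',318,255,24,30,60)
E
```

```text
[ 518.86530457 -337.07707058   62.16439313] [ 0.12245722  0.47096371 -0.11175262] 50.26024483367962 [[ 0.0022 -0.0018  1.    ]
 [-0.0026  1.      0.0019]
 [-1.     -0.0026  0.0022]]
pads tool frame: y [2.45 2.34] z inner -24.38 25.23
enc [ 518.32 -334.88   25.56] r 17.45 bbox mid [ 518.33 -334.39] [32.4 32.6] tool [37.11  2.59 -0.96]
```

View pics/w12.png

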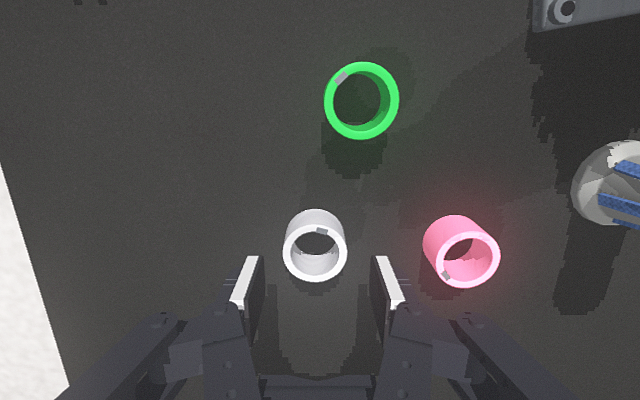

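Call:
move_arm(series=[[0.0,0.0005,-0.0013,0,0,0,0.05],[0.02,0.0005,-0.0015,0,0,0,0.05],[0.032,0.0005,-0.0015,0,0,0,0.05],[0.032,0.0005,-0.0015,0,0,0,0.05],[0.032,0.0005,-0.0015,0,0,0,0.035],[0.032,0.0005,-0.0015,0,0,0,0.03],[0.032,0.0005,-0.0015,0,0,0,0.03],[0.032,0.0005,-0.0015,0,0,0,0.03]], squeeze=40)

```text
t: 12.25
position: [518.2, -337.2, 31.4]
tool_rot: [-0.762, 1.565, -0.76]
force: [-0.5, -0.1, 2.9]
opening: 32.4
```

```bash
python3 - <<'E'
from h import *
s=manip.get_state();print(s['position'],s['force'],s['opening'],R(s['tool_rot']).round(4))
E
```

```text
[ 518.15825006 -337.21464582   31.35909058] [-0.47889354 -0.07588302  2.86133294] 32.358178102180894 [[ 0.004  -0.0017  1.    ]
 [-0.0038  1.      0.0017]
 [-1.     -0.0038  0.004 ]]
```

Call:
move_arm(series=[[-0.01,0,0,0,0,0,0.03],[-0.05,0,0,0,0.35,0,0.03],[-0.1,0,0,0,0.35,0,0.03],[-0.15,0.01,0.01,0,0.35,0,0.03],[-0.17,0.04,0.03,0,0.35,0,0.03],[-0.17,0.07,0.06,0,0.35,0,0.03],[-0.17,0.1,0.09,0,0.35,0,0.03],[-0.17,0.13,0.12,0,0.35,0,0.03],[-0.17,0.166,0.143,0,0.35,0,0.03],[-0.17,0.166,0.143,0,0.35,0,0.03],[-0.17,0.166,0.143,0,0.35,0,0.03]])

```text
t: 13.35
position: [660.2, -169.3, 201.5]
tool_rot: [-2.102, 1.566, -2.098]
force: [-0.9, 0.2, -0.6]
opening: 32.6
```

```bash
python3 - <<'E'
from h import *
s=manip.get_state();print(s['position'],s['force'],s['opening'],R(s['tool_rot']).round(4))
p,im,d=shot('wrist','w13')
print(rows([661.5,-171,153.4],0))
E
```

```text
[ 660.23266313 -169.32051498  201.54147103] [-0.89193452  0.21067721 -0.62799028] 32.571201631240235 [[-0.0024 -0.0039  1.    ]
 [-0.0041  1.      0.0039]
 [-1.     -0.004  -0.0024]]
(array([ 0.0481, -0.0005,  0.0019]), array([ 0.14, -0.15,  0.23]))
```

View pics/w13.png

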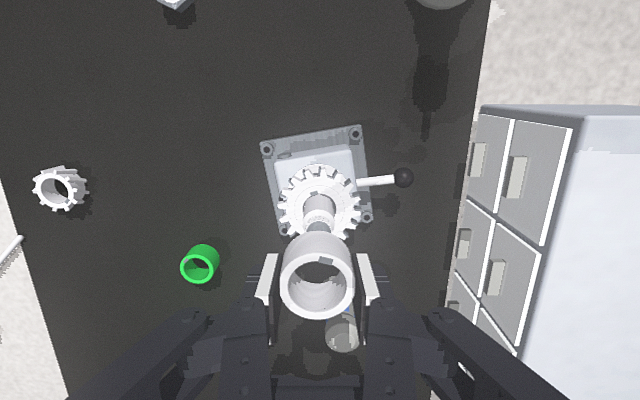

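Call:
move_arm(series=[[0,-0.0008,0.0017,0.14,-0.15,0.23,0.03],[0.015,-0.0008,0.0017,0.14,-0.15,0.23,0.03],[0.03,-0.0007,0.0018,0.14,-0.15,0.23,0.03],[0.04,-0.0006,0.0019,0.14,-0.15,0.23,0.03],[0.0465,-0.0005,0.0019,0.14,-0.15,0.23,0.03],[0.0465,-0.0005,0.0019,0.14,-0.15,0.23,0.03]])

```text
t: 14.0
position: [660.6, -170.9, 153.1]
tool_rot: [2.906, 1.568, 2.906]
force: [0.1, 0.5, -1.3]
opening: 32.8
```

```bash
python3 - <<'E'
from h import *
s=manip.get_state();print(s['position'],s['force'],s['opening'],R(s['tool_rot']).round(4))
p,im,d=shot('wrist','w14')
cv2.imwrite('pics/w14b.png',cv2.resize(im[200:350,220:420,::-1],None,fx=4,fy=4,interpolation=cv2.INTER_CUBIC))
E
```

```text
[ 660.55521243 -170.87426683  153.08801103] [ 0.11176876  0.53040383 -1.25178828] 32.75670643450169 [[-2.8e-03  1.0e-04  1.0e+00]
 [ 7.0e-04  1.0e+00 -1.0e-04]
 [-1.0e+00  7.0e-04 -2.8e-03]]
```

View pics/w14b.png

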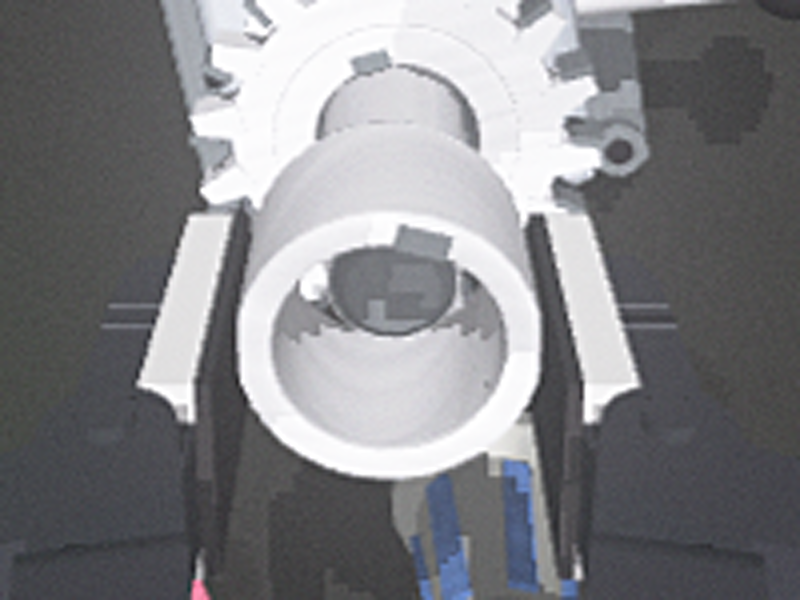

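```bash
python3 - <<'E'
from h import *
s=manip.get_state();p=pickle.load(open('pics/w14.pkl','rb'))
d=np.load('pics/w14.npy')
for n,(u,v) in dict(tip=(318,275),l=(283,289),r=(350,289),dn=(317,317)).items():
    q=d[v-1:v+2,u-1:u+2];print(n,(p['origin']+ray(p,u,v)*np.median(q)).round(2))
a=plane(p,318.7,270.8,128.7);b=plane(p,317.4,286.3,147.4);print(a,b,a-b)
ringtop('w14',317,286,145,150,50)
E
```

```text
tip [ 661.96 -174.12  128.31]
l [ 646.7  -169.6   147.36]
r [ 675.87 -169.72  147.13]
dn [ 661.5  -184.5   146.89]
[ 662.29844568 -171.53760974  128.7       ] [ 661.67006173 -168.19844592  147.4       ] [  0.62838395  -3.33916382 -18.7       ]
enc [ 661.21 -165.8   147.16] r 22.32 bbox mid [ 661.29 -168.21] [39.1 32.7] tool [6.92 5.16 0.07]
```

Call:
move_arm(series=[[0,-0.0015,0.0005,0,0,0,0.03],[0,-0.003,0.0006,0,0,0,0.03],[0.003,-0.003,0.0006,0,0,0,0.03],[0.006,-0.003,0.0006,0,0,0,0.03],[0.006,-0.003,0.0006,0,0,0,0.03]])

```text
t: 14.55
position: [661.4, -173.9, 147.6]
tool_rot: [2.908, 1.569, 2.908]
force: [-0.8, -0.5, -0.1]
opening: 32.6
```

```bash
python3 - <<'E'
from h import *
s=manip.get_state();print(s['position'],s['force'],s['opening'],R(s['tool_rot']).round(4))
p,im,d=shot('wrist','w15')
cv2.imwrite('pics/w15b.png',cv2.resize(im[200:350,220:420,::-1],None,fx=4,fy=4,interpolation=cv2.INTER_CUBIC))
E
```

```text
[ 661.41984057 -173.85353787  147.59820315] [-0.8242154  -0.4771816  -0.10137819] 32.61967564695652 [[-2.1e-03  0.0e+00  1.0e+00]
 [ 5.0e-04  1.0e+00 -0.0e+00]
 [-1.0e+00  5.0e-04 -2.1e-03]]
```

View pics/w15b.png

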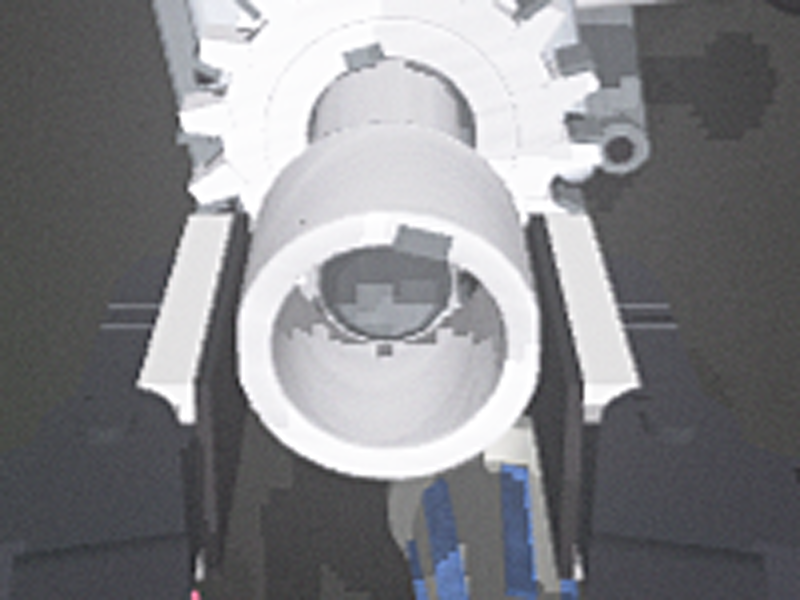

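```bash
python3 - <<'E'
from h import *
p=pickle.load(open('pics/w15.pkl','rb'))
for ty in (272,272.5):
  a=plane(p,316.8,ty,128.7);b=plane(p,317.3,286.3,147.6-28.4+24-1.3);print(a,b,a-b)
d=np.load('pics/w15.npy')
P=np.array([p['origin']+ray(p,a,b)*d[b,a] for b in range(262,286) for a in range(298,336) if d[b,a]>50]);q=P[(P[:,2]>127)&(P[:,2]<131)];print(len(q),q.min(0),q.max(0))
P=np.array([p['origin']+ray(p,a,b)*d[b,a] for b in range(245,325) for a in range(270,362) if d[b,a]>50]);q=P[(P[:,2]>140)&(P[:,2]<144)];print(len(q),np.median(q,0),np.percentile(q,[2,98],axis=0))
E
```

```text
[ 662.23471783 -171.9210808   128.7       ] [ 662.47201665 -171.1617229   141.9       ] [ -0.23729882  -0.7593579  -13.2       ]
[ 662.23469761 -172.18934624  128.7       ] [ 662.47201665 -171.1617229   141.9       ] [ -0.23731903  -1.02762334 -13.2       ]
591 [ 654.20634543 -180.05046518  127.03107874] [ 669.96383872 -165.93625077  130.6530053 ]
2130 [ 662.34007659 -168.88462956  141.7282568 ] [[ 645.6531845  -186.89138692  140.2043368 ]
 [ 678.57002198 -155.28151388  143.31648745]]
```

Call:
move_arm(series=[[0,-0.0009,-0.0002,0,0,0,0.03],[0.002,-0.0009,-0.0002,0,0,0,0.03],[0.004,-0.0009,-0.0002,0,0,0,0.03],[0.006,-0.0009,-0.0002,0,0,0,0.03],[0.008,-0.0009,-0.0002,0,0,0,0.03]])

```text
t: 15.1
position: [661.2, -174.7, 139.5]
tool_rot: [2.908, 1.569, 2.908]
force: [-0.3, -0.3, -0.4]
opening: 33.0
```

```bash
python3 - <<'E'
from h import *
s=manip.get_state();print(s['position'],s['force'],s['torque'],s['opening'],R(s['tool_rot']).round(4))
p,im,d=shot('wrist','w16')
cv2.imwrite('pics/w16b.png',cv2.resize(im[200:350,220:420,::-1],None,fx=4,fy=4,interpolation=cv2.INTER_CUBIC))
E
```

```text
[ 661.24725392 -174.73405283  139.52074365] [-0.31609271 -0.262269   -0.37625983] [0.00093141 0.00970686 0.04187004] 33.02164059060761 [[-2.1e-03 -0.0e+00  1.0e+00]
 [ 5.0e-04  1.0e+00  0.0e+00]
 [-1.0e+00  5.0e-04 -2.1e-03]]
```

View pics/w16b.png

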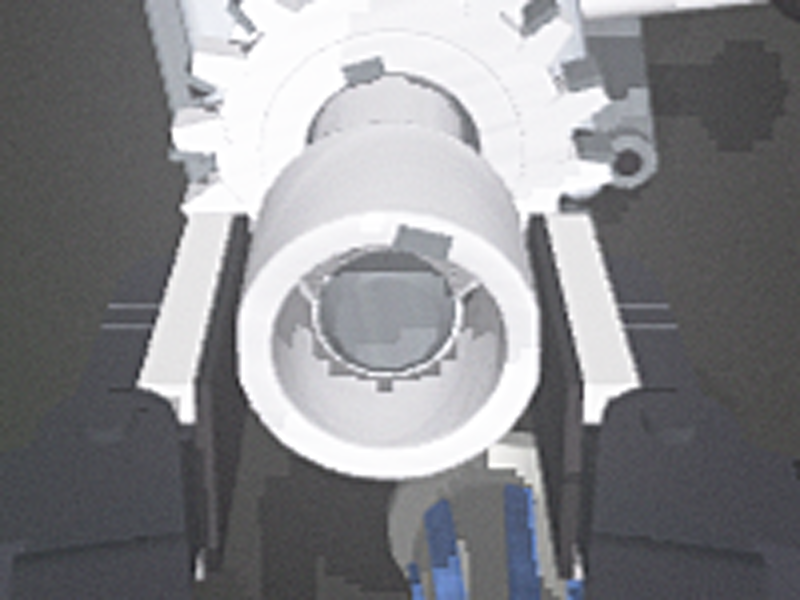

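Call:
move_arm(series=[[0.003,0,0,0,0,0,0.03],[0.006,0,0,0,0,0,0.03],[0.01,0,0,0,0,0,0.03],[0.014,0,0,0,0,0,0.03],[0.018,0,0,0,0,0,0.03],[0.022,0,0,0,0,0,0.03]])

```text
t: 15.75
position: [661.0, -174.6, 116.7]
tool_rot: [2.888, 1.568, 2.888]
force: [0.2, -0.1, -1.0]
opening: 32.5
```

Call:
move_arm(series=[[0.001,0,0,0,0,0,0.03],[0.002,0,0,0,0,0,0.03]])

```text
t: 15.95
position: [660.9, -174.6, 114.4]
tool_rot: [2.888, 1.568, 2.888]
force: [-1.8, 0.7, 2.6]
opening: 32.9
```

Call:
move_arm(series=[[0.0005,0,0,0,0,0,0.03],[0.001,0,0,0,0,0,0.03]])

```text
t: 16.15
position: [660.9, -174.6, 114.3]
tool_rot: [2.883, 1.568, 2.883]
force: [-3.5, 1.3, 8.3]
opening: 32.7
```

Call:
move_arm(series=[[0,0,0,0,0,0,0.036],[0,0,0,0,0,0,0.045],[0,0,0,0,0,0,0.05],[0,0,0,0,0,0,0.05],[-0.03,0,0,0,0,0,0.05],[-0.07,0,0,0,0,0,0.06],[-0.106,0,0,0,0,0,0.06],[-0.106,0.03,-0.02,0,0,0,0.06]])

```text
t: 16.95
position: [646.1, -147.7, 226.6]
tool_rot: [-0.299, 1.561, -0.302]
force: [0.4, 0.3, 0.7]
opening: 60.1
```

```bash
python3 - <<'E'
from h import *
s=manip.get_state();print(s['position'],s['force'],s['opening'],R(s['tool_rot']).round(4))
p,im,d=shot('wrist','w17')
print(rows([407,146,140],0))
E
```

```text
[ 646.08787971 -147.74959457  226.59572209] [0.35457846 0.31828653 0.66778081] 60.06594551457754 [[ 0.0094  0.0026  1.    ]
 [-0.0029  1.     -0.0025]
 [-1.     -0.0029  0.0095]]
(array([ 0.0838,  0.2874, -0.2332]), array([-0.03, -0.01, -0.1 ]))
```

View pics/w17.png

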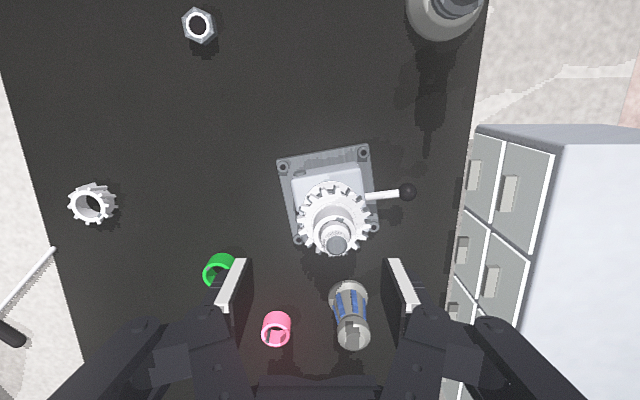

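Call:
move_arm(series=[[0.0,0.035,-0.03,0,0,0,0.06],[0.0,0.07,-0.06,0,0,0,0.06],[0.0,0.105,-0.09,0,0,0,0.06],[0.0,0.14,-0.12,0,0,0,0.06],[0.0,0.175,-0.15,0,0,0,0.06],[0.02,0.21,-0.18,0,0,0,0.06],[0.05,0.25,-0.21,0,0,0,0.06],[0.084,0.287,-0.233,0,0,0,0.06],[0.084,0.287,-0.233,0,0,0,0.06],[0.084,0.287,-0.233,0,0,0,0.06],[0.084,0.287,-0.233,0,0,0,0.06]])

```text
t: 18.1
position: [408.2, 145.5, 140.2]
tool_rot: [1.171, 1.569, 1.171]
force: [-0.5, -1.0, -0.1]
opening: 60.1
```

```bash
python3 - <<'E'
from h import *
s=manip.get_state();print(s['position'],s['force'],s['opening'],R(s['tool_rot']).round(4))
p,im,d=shot('wrist','w18');pads('w18')
E
```

```text
[408.18858799 145.54412623 140.18231487] [-0.52576509 -0.96487524 -0.11049   ] 60.108243818538696 [[ 8.0e-04 -2.0e-04  1.0e+00]
 [ 1.8e-03  1.0e+00  2.0e-04]
 [-1.0e+00  1.8e-03  8.0e-04]]
pads tool frame: y [2.25 2.16] z inner -29.57 30.04
```

View pics/w18.png

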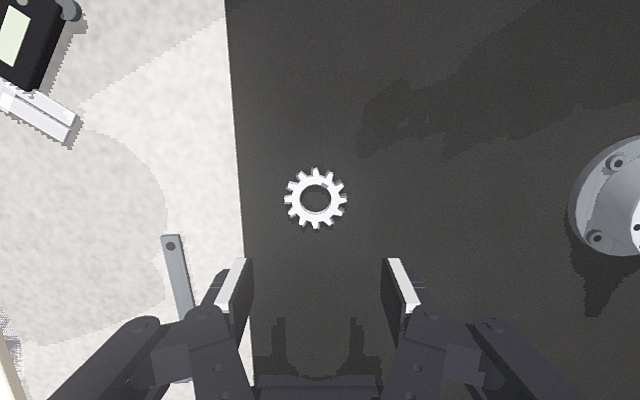

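```bash
python3 - <<'E'
from h import *
s=manip.get_state();p=pickle.load(open('pics/w18.pkl','rb'))
print([plane(p,u,v,8).round(0) for u,v in ((170,240),(190,320),(180,242))])
o=cen('w18',315,199,10,42,150);print(o)
o=cen('w18',315,199,10,42,180);print(o)
ringtop('w18',315,199,7,13)
E
```

```text
[array([288., 111.,   8.]), array([295.,  31.,   8.]), array([296., 109.,   8.])]
{'out': ((314.4, 198.2), 2200.0, array([407.3, 147.9,  10. ])), 'bore': ((315.2, 197.7), 724.5, array([408. , 148.3,  10. ]))}
{'out': ((314.6, 198.1), 2114.5, array([407.4, 148. ,  10. ])), 'bore': ((315.3, 197.6), 757.5, array([408.1, 148.4,  10. ]))}
enc [407.56 146.7    9.56] r 25.15 bbox mid [407.66 147.14] [45.7 45.2] tool [130.93   1.13  -1.34]
```

Call:
move_arm(series=[[0.04,0.0,-0.0005,0,0,0,0.06],[0.08,0.0,-0.0005,0,0,0,0.06],[0.1,0.0,-0.0005,0,0,0,0.06],[0.108,0.0,-0.0005,0,0,0,0.06],[0.108,0.0,-0.0005,0,0,0,0.06]])

```text
t: 18.65
position: [409.1, 144.9, 32.3]
tool_rot: [0.96, 1.568, 0.958]
force: [0.4, 1.2, 0.3]
opening: 60.4
```

```bash
python3 - <<'E'
from h import *
s=manip.get_state();print(s['position'],s['force'],s['opening'],R(s['tool_rot']).round(4))
p,im,d=shot('wrist','w19');pads('w19')
ringtop('w19',317,270,7,13,70)
for t in (150,180): tcen('w19',317,270,s['position'][2]-9.5,70,t)
E
```

```text
[409.13333913 144.86378362  32.33286656] [0.42732099 1.20912252 0.32400342] 60.36521217798714 [[ 0.0014  0.0024  1.    ]
 [ 0.002   1.     -0.0024]
 [-1.      0.002   0.0014]]
pads tool frame: y [1.63 1.55] z inner -29.36 30.24
enc [407.47 146.82   9.5 ] r 25.36 bbox mid [407.5  147.18] [46.  45.5] tool [23.52  1.63 -1.98]
out (310.8, 264.6) 5707.5 [22.83  3.71 -2.26]
bore (312.7, 263.1) 1649.5 [22.83  4.61 -1.36]
out (310.9, 264.7) 5520.0 [22.83  3.71 -2.26]
bore (312.8, 263.6) 1747.5 [22.83  4.31 -1.36]
```

View pics/w19.png

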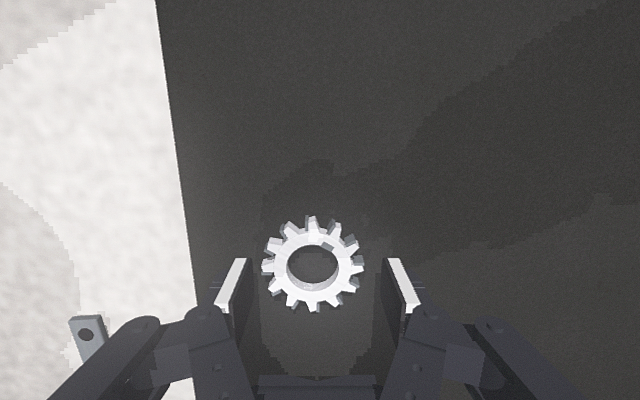

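Call:
move_arm(series=[[0.0,0.0002,-0.0021,0,0,0,0.06],[0.004,0.0002,-0.0021,0,0,0,0.06],[0.0083,0.0002,-0.0021,0,0,0,0.06],[0.0083,0.0002,-0.0021,0,0,0,0.06],[0.0083,0.0002,-0.0021,0,0,0,0.052],[0.0083,0.0002,-0.0021,0,0,0,0.045],[0.0083,0.0002,-0.0021,0,0,0,0.045],[0.0083,0.0002,-0.0021,0,0,0,0.045]], squeeze=40)

```text
t: 19.5
position: [407.3, 145.4, 25.3]
tool_rot: [0.75, 1.567, 0.748]
force: [-2.0, -1.0, 10.9]
opening: 47.6
```

```bash
python3 - <<'E'
from h import *
s=manip.get_state();print(s['position'],s['force'],s['opening'],R(s['tool_rot']).round(4))
p,im,d=shot('wrist','w20');pads('w20')
ringtop('w20',317,280,7,13,70)
E
```

```text
[407.28996735 145.41727865  25.31437409] [-2.01905324 -1.03278539 10.89185337] 47.5879440684057 [[ 0.0026  0.0022  1.    ]
 [ 0.0025  1.     -0.0022]
 [-1.      0.0025  0.0026]]
pads tool frame: y [1.94 2.15] z inner -22.89 24.32
enc [408.07 152.51   9.52] r 30.84 bbox mid [408.26 147.28] [52.  45.7] tool [15.81  7.06  0.73]
```

View pics/w20.png

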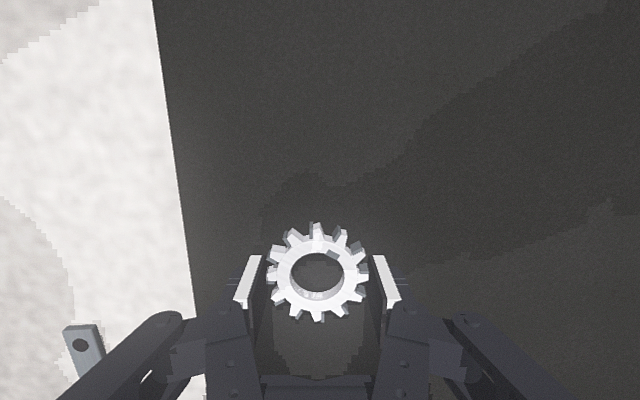

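Call:
move_arm(series=[[-0.005,0,0,0,0,0,0.045],[-0.015,0,0,0,0,0,0.045],[-0.02,0,0,0,0,0,0.045]])

```text
t: 19.85
position: [407.5, 145.5, 46.2]
tool_rot: [0.676, 1.566, 0.674]
force: [-0.4, 0.7, -1.4]
opening: 47.1
```

```bash
python3 - <<'E'
from h import *
s=manip.get_state();print(s['position'],s['force'],s['opening'],R(s['tool_rot']).round(4))
p,im,d=shot('wrist','w21');pads('w21')
discplane('w21',317,275,50)
E
```

```text
[407.50652801 145.50074096  46.22378667] [-0.40611962  0.71047379 -1.38134852] 47.09531750215498 [[ 0.0034  0.0021  1.    ]
 [ 0.0027  1.     -0.0021]
 [-1.      0.0027  0.0034]]
pads tool frame: y [2.19 2.05] z inner -23.13 23.91
top face x=16.38 at TCP axis; slopes deg y,z [0.1  0.06] 3671 4663
```

View pics/w21.png

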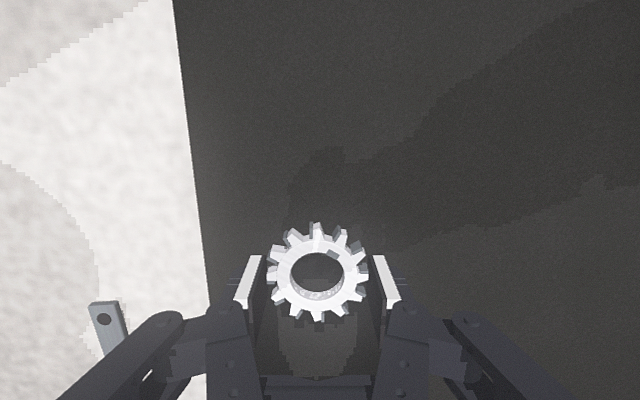

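```bash
cat >> h.py <<'E'
def facecirc(tag,u,v,half,x0,x1,ylim=32,zlim=40):
    "points with tool-frame x in [x0,x1]: enclosing circle in tool y,z"
    d=np.load(f'pics/{tag}.npy');p=pickle.load(open(f'pics/{tag}.pkl','rb'));s=manip.get_state();M=R(s['tool_rot'])
    im=cv2.imread(f'pics/{tag}.png').min(2)
    P=np.array([M.T@(p['origin']+ray(p,a,b)*d[b,a]-s['position']) for b in range(v-half,v+half) for a in range(u-half,u+half) if d[b,a]>50 and im[b,a]>130])
    q=P[(P[:,0]>x0)&(P[:,0]<x1)&(abs(P[:,1])<ylim)&(abs(P[:,2])<zlim)]
    (a,b),r=cv2.minEnclosingCircle(q[:,1:].astype(np.float32));lo,hi=np.percentile(q[:,1:],[1,99],axis=0)
    print('x %.2f'%np.median(q[:,0]),'enc y,z %.2f %.2f r %.2f'%(a,b,r),'bbox',((lo+hi)/2).round(2),(hi-lo).round(1))
E
python3 - <<'E'
from h import *
facecirc('w21',317,275,58,15.2,17.6,zlim=25.5)
facecirc('w21',317,275,58,15.2,24,zlim=25.5)
print(rows([661,-173.5,226],0))
E
```

```text
x 16.38 enc y,z 0.89 -1.41 r 26.41 bbox [1.23 0.31] [45. 44.]
x 16.54 enc y,z 0.94 -1.37 r 26.43 bbox [1.91 0.28] [45.9 44. ]
(array([-0.1792, -0.318 ,  0.2546]), array([-0.13,  0.24, -0.17]))
```

Call:
move_arm(series=[[-0.05,0,0,0,0,0,0.045],[-0.1,0,0,0,0.24,0,0.045],[-0.15,-0.02,0.015,0,0.24,0,0.045],[-0.179,-0.055,0.045,0,0.24,0,0.045],[-0.179,-0.09,0.075,0,0.24,0,0.045],[-0.179,-0.125,0.105,0,0.24,0,0.045],[-0.179,-0.16,0.135,0,0.24,0,0.045],[-0.179,-0.195,0.165,0,0.24,0,0.045],[-0.179,-0.23,0.195,0,0.24,0,0.045],[-0.179,-0.265,0.22,0,0.24,0,0.045],[-0.179,-0.3,0.24,0,0.24,0,0.045],[-0.179,-0.318,0.255,0,0.24,0,0.045]])

```text
t: 21.1
position: [662.1, -176.4, 225.5]
tool_rot: [1.469, 1.568, 1.465]
force: [0.2, -0.6, -0.3]
opening: 47.1
```

```bash
python3 - <<'E'
from h import *
s=manip.get_state();print(s['position'],s['force'],s['opening'],R(s['tool_rot']).round(4),s['qvel'].round(2))
print(rows([661.9,-173.1,148.5],0))
E
```

```text
[ 662.11934981 -176.43781864  225.54554945] [ 0.15659694 -0.57109479 -0.33034834] 47.05541891508752 [[ 3.0e-04  4.0e-03  1.0e+00]
 [ 2.4e-03  1.0e+00 -4.0e-03]
 [-1.0e+00  2.4e-03  2.0e-04]] [-0.17  0.26 -0.44  0.02  0.2  -0.18]
(array([ 0.0771,  0.0031, -0.0003]), array([-0.23,  0.01, -0.14]))
```

Call:
move_arm(series=[[0,0.0031,-0.0003,-0.2,0,-0.14,0.045],[0,0.0031,-0.0003,-0.2,0,-0.14,0.045],[0.03,0.0031,-0.0003,-0.2,0,-0.14,0.045],[0.055,0.0031,-0.0003,-0.2,0,-0.14,0.045],[0.068,0.0031,-0.0003,-0.2,0,-0.14,0.045],[0.077,0.0031,-0.0003,-0.2,0,-0.14,0.045],[0.077,0.0031,-0.0003,-0.2,0,-0.14,0.045]])

```text
t: 21.8
position: [661.2, -172.4, 147.7]
tool_rot: [2.79, 1.569, 2.79]
force: [-0.0, -0.1, -1.2]
opening: 47.3
```

```bash
python3 - <<'E'
from h import *
s=manip.get_state();print(s['position'],s['force'],s['opening'],R(s['tool_rot']).round(4))
p,im,d=shot('wrist','w22')
cv2.imwrite('pics/w22b.png',cv2.resize(im[200:350,220:420,::-1],None,fx=4,fy=4,interpolation=cv2.INTER_CUBIC))
discplane('w22',317,275,50)
facecirc('w22',317,275,58,15,17.8,zlim=25.5)
P=np.array([p['origin']+ray(p,a,b)*d[b,a] for b in range(250,310) for a in range(290,345) if d[b,a]>50]);q=P[(P[:,2]>127)&(P[:,2]<130.3)];print(len(q),np.percentile(q,[1,99],axis=0))
E
```

```text
[ 661.21874535 -172.4246755   147.74950442] [-0.04763286 -0.1136635  -1.22473693] 47.33836461873565 [[-1.5e-03 -1.0e-04  1.0e+00]
 [ 5.0e-04  1.0e+00  1.0e-04]
 [-1.0e+00  5.0e-04 -1.5e-03]]
top face x=25.03 at TCP axis; slopes deg y,z [-29.64   4.07] 739 7114
x 16.96 enc y,z 3.51 0.11 r 27.01 bbox [1.9  0.14] [45.1 44.2]
919 [[ 649.75649727 -184.45829294  127.04460745]
 [ 674.39123972 -164.89894133  130.1817797 ]]
```

View pics/w22b.png

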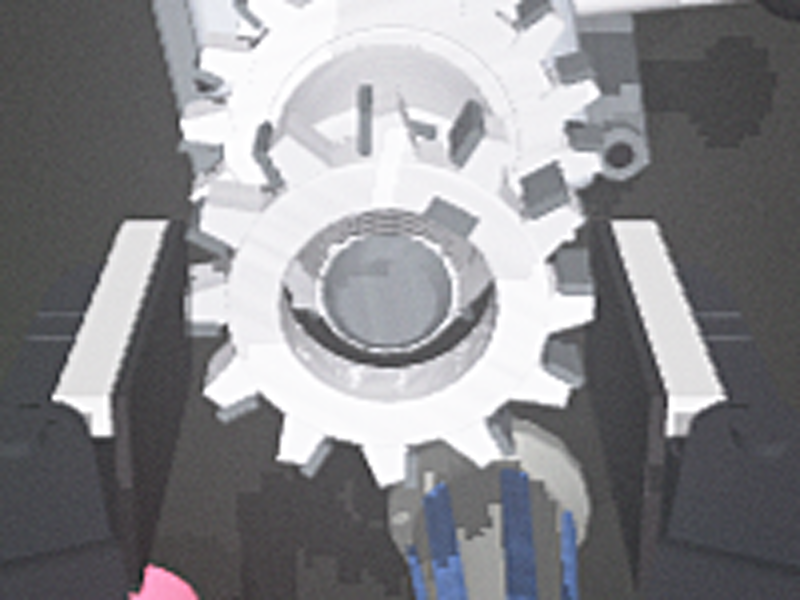

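```bash
python3 - <<'E'
from h import *
p=pickle.load(open('pics/w22.pkl','rb'))
a=plane(p,317.5,273,128.7);b=plane(p,317.1,276.5,131.4);print(a,b,a-b)
E
```

```text
[ 662.38797757 -171.14881129  128.7       ] [ 662.19907397 -171.39533999  131.4       ] [ 0.1889036  0.2465287 -2.7      ]
```

Call:
move_arm(series=[[0.002,0.0002,0.0002,0,0,0,0.045],[0.005,0.0002,0.0002,0,0,0,0.045],[0.008,0.0002,0.0002,0,0,0,0.045],[0.011,0.0002,0.0002,0,0,0,0.045],[0.011,0.0002,0.0002,0,0,0,0.045]])

```text
t: 22.35
position: [661.8, -172.5, 137.3]
tool_rot: [2.753, 1.57, 2.753]
force: [-0.3, 0.4, -1.3]
opening: 47.2
```

```bash
python3 - <<'E'
from h import *
s=manip.get_state();print(s['position'],s['force'],s['opening'],R(s['tool_rot']).round(4))
p,im,d=shot('wrist','w23')
cv2.imwrite('pics/w23b.png',cv2.resize(im[200:350,220:420,::-1],None,fx=4,fy=4,interpolation=cv2.INTER_CUBIC))
E
```

```text
[ 661.7722118  -172.53615481  137.28587411] [-0.25835609  0.43411813 -1.25820389] 47.16756899431824 [[-6.e-04  1.e-04  1.e+00]
 [ 3.e-04  1.e+00 -1.e-04]
 [-1.e+00  3.e-04 -6.e-04]]
```

View pics/w23b.png

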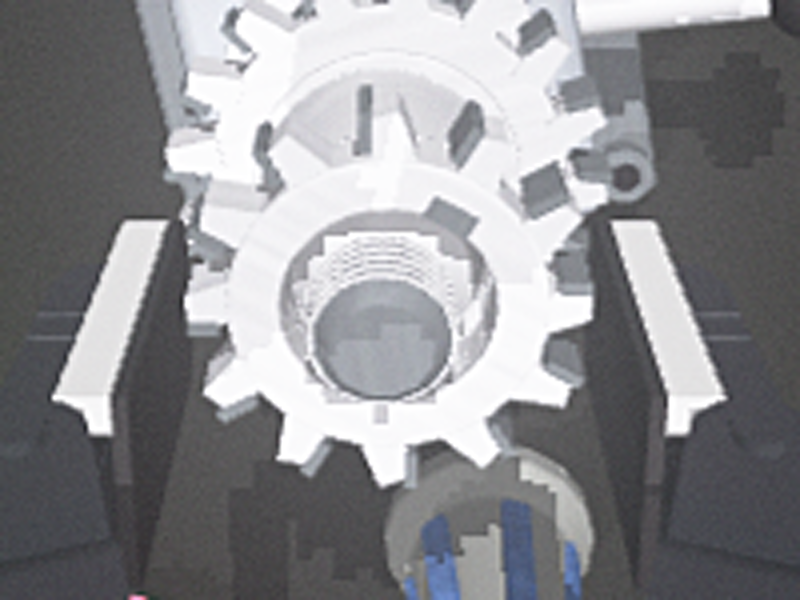

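Call:
move_arm(series=[[0,0,-0.0006,0,0,0,0.045],[0.001,0,-0.0006,0,0,0,0.045],[0.0025,0,-0.0006,0,0,0,0.045],[0.0035,0,-0.0006,0,0,0,0.045]])

```text
t: 22.8
position: [661.3, -172.5, 133.9]
tool_rot: [2.658, 1.57, 2.658]
force: [0.5, 0.2, 0.5]
opening: 47.2
```

Call:
move_arm(series=[[0.0005,0,0,0,0,0,0.045],[0.001,0,0,0,0,0,0.045]])

```text
t: 23.0
position: [661.2, -172.6, 132.8]
tool_rot: [2.714, 1.57, 2.714]
force: [0.3, 0.0, -1.7]
opening: 47.2
```

Call:
move_arm(series=[[0.0005,0,0,0,0,0,0.045],[0.001,0,0,0,0,0,0.045]])

```text
t: 23.2
position: [661.4, -172.6, 132.4]
tool_rot: [2.615, 1.57, 2.614]
force: [-2.6, 0.9, 6.9]
opening: 47.4
```

Call:
move_arm(series=[[0,0,0,0,0,0,0.05],[0,0,0,0,0,0,0.055],[0,0,0,0,0,0,0.062],[0,0,0,0,0,0,0.062],[-0.03,0,0,0,0,0,0.062],[-0.06,0,0,0,0,0,0.062],[-0.09,0,0,0,0,0,0.062],[-0.09,0.0,-0.02,0,0,0,0.055]])

```text
t: 24.0
position: [645.5, -173.4, 227.5]
tool_rot: [-0.259, 1.561, -0.259]
force: [1.4, -0.2, 0.8]
opening: 54.6
```

```bash
python3 - <<'E'
from h import *
s=manip.get_state();print(s['position'],s['force'],s['opening'],R(s['tool_rot']).round(4))
p,im,d=shot('wrist','w24')
print(rows([410.5,-177,140],0))
E
```

```text
[ 645.47609144 -173.37551041  227.51420076] [ 1.38233826 -0.24328407  0.77037391] 54.641938602608754 [[ 9.6e-03 -4.0e-04  1.0e+00]
 [-2.5e-03  1.0e+00  5.0e-04]
 [-1.0e+00 -2.5e-03  9.6e-03]]
(array([ 0.0844, -0.004 , -0.2299]), array([0.  , 0.12, 0.05]))
```

View pics/w24.png

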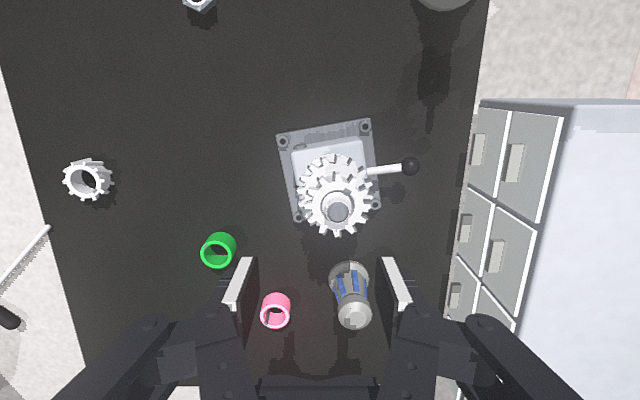

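Call:
move_arm(series=[[0.0,-0.001,-0.05,0,0,0,0.055],[0.0,-0.002,-0.1,0,0,0,0.055],[0.01,-0.003,-0.15,0,0,0,0.055],[0.04,-0.004,-0.19,0,0,0,0.055],[0.075,-0.004,-0.22,0,0,0,0.055],[0.0844,-0.004,-0.23,0,0,0,0.055],[0.0844,-0.004,-0.23,0,0,0,0.055],[0.0844,-0.004,-0.23,0,0,0,0.055]])

```text
t: 24.85
position: [411.4, -177.4, 140.3]
tool_rot: [-0.395, 1.568, -0.395]
force: [0.8, 0.3, 0.1]
opening: 54.7
```

```bash
python3 - <<'E'
from h import *
s=manip.get_state();print(s['position'],s['force'],s['opening'],R(s['tool_rot']).round(4))
p,im,d=shot('wrist','w25');pads('w25')
ringtop('w25',318,200,17,23)
E
```

```text
[ 411.39678232 -177.37032663  140.28724486] [0.75527885 0.26975415 0.09363653] 54.68700478888584 [[ 2.9e-03  3.0e-04  1.0e+00]
 [-1.2e-03  1.0e+00 -3.0e-04]
 [-1.0e+00 -1.2e-03  2.9e-03]]
pads tool frame: y [2.21 2.04] z inner -27.28 27.3
enc [ 411.94 -178.5    19.51] r 21.19 bbox mid [ 412.05 -178.38] [38.3 38.7] tool [121.2   -0.75  -0.65]
```

View pics/w25.png

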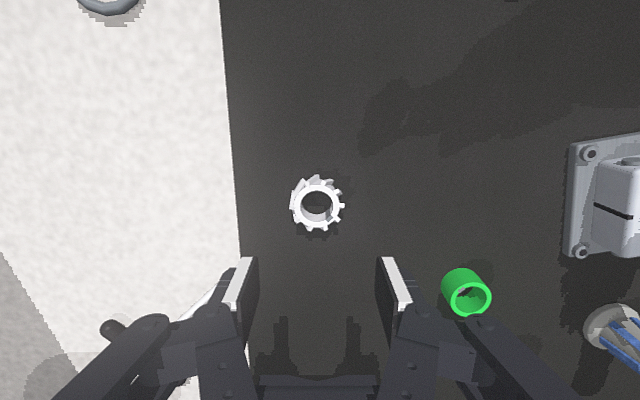

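```bash
python3 - <<'E'
from h import *
p=pickle.load(open('pics/w25.pkl','rb'))
print([plane(p,u,v,5).round(0) for u,v in ((228,270),(205,300),(185,312))])
t=manip.camera_params('top');print(plane(t,422,268,5),plane(t,460,308,5))
E
```

```text
[array([ 336., -242.,    5.]), array([ 313., -273.,    5.]), array([ 293., -286.,    5.])]
[ 347.92567296 -239.36094651    5.        ] [ 255.20608872 -327.66712769    5.        ]
```

Call:
move_arm(series=[[0.04,-0.003,0.0005,0,0.17,0,0.055],[0.08,-0.003,0.0005,0,0.17,0,0.055],[0.095,-0.003,0.0005,0,0.17,0,0.055],[0.095,-0.003,0.0005,0,0.17,0,0.055]])

```text
t: 25.3
position: [413.5, -180.5, 44.4]
tool_rot: [-2.101, 1.57, -2.1]
force: [0.2, -0.3, 0.4]
opening: 55.3
```

```bash
python3 - <<'E'
from h import *
s=manip.get_state();print(s['position'],s['force'],s['opening'],R(s['tool_rot']).round(4))
p,im,d=shot('wrist','w26');pads('w26')
ringtop('w26',318,270,17,23,60)
E
```

```text
[ 413.52842273 -180.53635105   44.38258533] [ 0.15377347 -0.33139349  0.42267862] 55.3087990120961 [[-6.e-04 -7.e-04  1.e+00]
 [-1.e-03  1.e+00  7.e-04]
 [-1.e+00 -1.e-03 -6.e-04]]
pads tool frame: y [2.35 2.41] z inner -27.11 27.5
enc [ 412.04 -179.     19.52] r 21.57 bbox mid [ 412.09 -178.47] [38.8 38.7] tool [26.    1.85 -2.03]
```

View pics/w26.png

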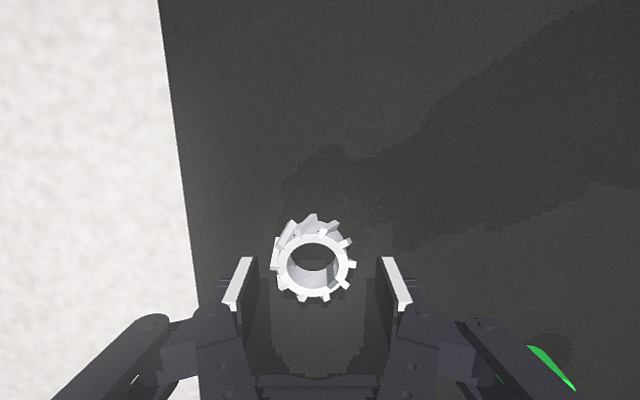

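Call:
move_arm(series=[[0.0,-0.0003,-0.0017,0,0,0,0.055],[0.009,-0.0003,-0.0017,0,0,0,0.055],[0.0174,-0.0003,-0.0017,0,0,0,0.055],[0.0174,-0.0003,-0.0017,0,0,0,0.055],[0.0174,-0.0003,-0.0017,0,0,0,0.045],[0.0174,-0.0003,-0.0017,0,0,0,0.037],[0.0174,-0.0003,-0.0017,0,0,0,0.037],[0.0174,-0.0003,-0.0017,0,0,0,0.037]], squeeze=40)

```text
t: 26.15
position: [412.3, -181.1, 28.4]
tool_rot: [-1.045, 1.569, -1.044]
force: [-1.8, 1.4, 6.5]
opening: 40.1
```

Call:
move_arm(series=[[-0.01,0,0,0,0,0,0.037],[-0.03,0,0,0,0,0,0.037],[-0.03,0,0,0,0,0,0.037]])

```text
t: 26.45
position: [413.5, -181.6, 60.4]
tool_rot: [-0.649, 1.565, -0.649]
force: [0.7, -0.7, -1.4]
opening: 40.4
```

```bash
python3 - <<'E'
from h import *
s=manip.get_state();print(s['position'],s['force'],s['opening'],R(s['tool_rot']).round(4))
p,im,d=shot('wrist','w27');pads('w27')
facecirc('w27',317,275,50,0,40,zlim=20)
discplane('w27',317,275,45)
print(rows([664,70,226],0))
E
```

```text
[ 413.48934156 -181.63778879   60.35558302] [ 0.70295592 -0.7469067  -1.43908429] 40.36104737099544 [[ 4.3e-03 -6.0e-04  1.0e+00]
 [-3.2e-03  1.0e+00  6.0e-04]
 [-1.0e+00 -3.2e-03  4.3e-03]]
pads tool frame: y [1.9  2.06] z inner -18.93 21.01
x 9.09 enc y,z 2.33 1.19 r 21.53 bbox [3.24 0.2 ] [39.1 36.7]
top face x=12.48 at TCP axis; slopes deg y,z [-5.4   2.03] 416 4678
(array([-0.1662,  0.2509,  0.2516]), array([0.04, 0.21, 0.17]))
```

View pics/w27.png

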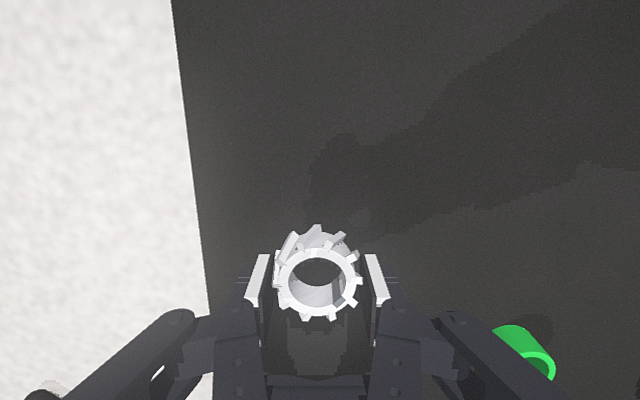

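Call:
move_arm(series=[[-0.05,0,0,0,0.2,0.1,0.037],[-0.1,0.01,0.01,0,0.2,0.1,0.037],[-0.15,0.03,0.03,0,0.2,0.1,0.037],[-0.166,0.06,0.06,0,0.2,0.1,0.037],[-0.166,0.09,0.09,0,0.2,0.1,0.037],[-0.166,0.12,0.12,0,0.2,0.1,0.037],[-0.166,0.15,0.15,0,0.2,0.1,0.037],[-0.166,0.18,0.18,0,0.2,0.1,0.037],[-0.166,0.21,0.21,0,0.2,0.1,0.037],[-0.166,0.24,0.235,0,0.2,0.1,0.037],[-0.166,0.257,0.25,0,0.2,0.1,0.037],[-0.166,0.257,0.25,0,0.2,0.1,0.037]])

```text
t: 27.7
position: [663.7, 78.6, 224.6]
tool_rot: [-1.129, 1.57, -1.126]
force: [1.0, -0.2, -0.9]
opening: 40.3
```

Call:
move_arm(series=[[0,0,0,0,0,0,0.037],[0,0,0,0,0,0,0.037]])

```text
t: 27.9
position: [662.8, 78.1, 223.7]
tool_rot: [-2.517, 1.569, -2.514]
force: [0.6, -0.8, -0.5]
opening: 40.5
```

```bash
python3 - <<'E'
from h import *
s=manip.get_state();print(s['position'],s['force'],s['opening'],R(s['tool_rot']).round(4))
p,im,d=shot('wrist','w28');pads('w28')
facecirc('w28',317,275,50,7.5,9.5,zlim=20)
cv2.imwrite('pics/w28b.png',cv2.resize(im[20:170,220:420,::-1],None,fx=4,fy=4,interpolation=cv2.INTER_CUBIC))
E
```

```text
[662.84039143  78.06327492 223.65435565] [ 0.60880917 -0.80684837 -0.45774527] 40.50677043656278 [[-0.0014 -0.0029  1.    ]
 [-0.001   1.      0.0029]
 [-1.     -0.001  -0.0014]]
pads tool frame: y [2.36 2.37] z inner -19.25 20.63
x 9.00 enc y,z 3.01 0.63 r 21.22 bbox [3.1  0.43] [37.9 34.6]
```

View pics/w28b.png

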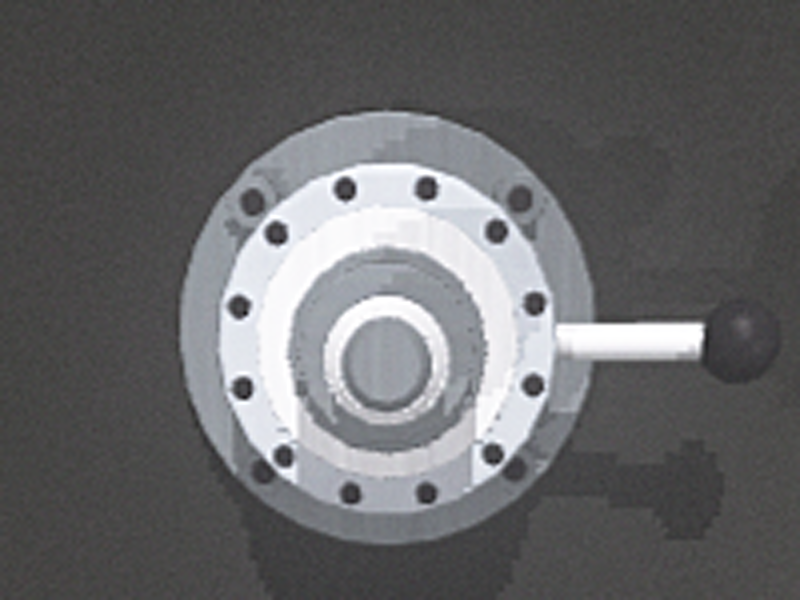

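View pics/w28.png

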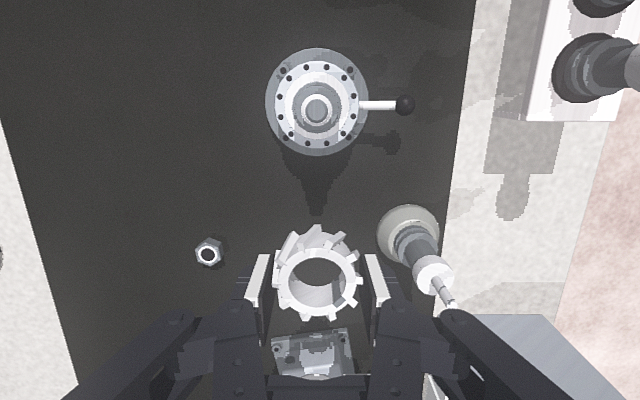

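```bash
python3 - <<'E'
from h import *
p=pickle.load(open('pics/w28.pkl','rb'))
print(plane(p,316.75,110.5,109.7),plane(p,316.6,109.6,97.7))
p,im,d=shot('top','t2');cv2.imwrite('pics/t2b.png',cv2.resize(im[85:215,340:500,::-1],None,fx=4,fy=4,interpolation=cv2.INTER_CUBIC))
E
```

```text
[663.35798639 147.82303975 109.7       ] [663.23957892 147.70951095  97.7       ]
```

View pics/t2b.png

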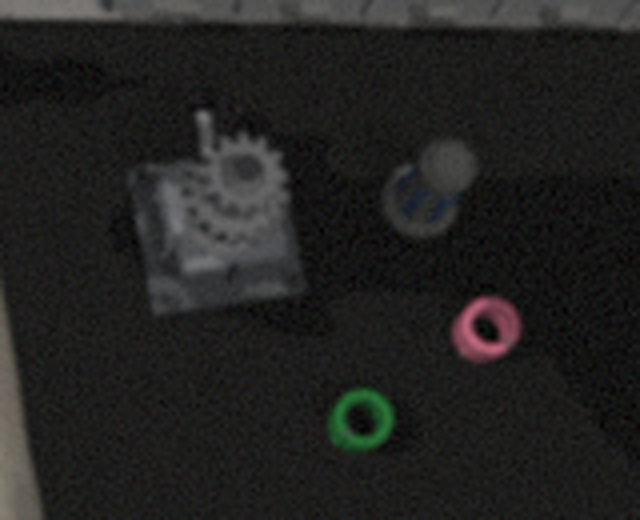

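Call:
move_arm(series=[[0,0.04,0,0,0,0,0.037],[0,0.0667,0,0,0,0,0.037],[0.02,0.0667,0,0,0,0,0.037],[0.05,0.0667,0,0,0,0,0.037],[0.075,0.0667,0,0,0,0,0.037],[0.085,0.0667,0,0,0,0,0.037],[0.092,0.0667,0,0,0,0,0.037],[0.092,0.0667,0,0,0,0,0.037]])

```text
t: 28.8
position: [662.8, 143.9, 132.1]
tool_rot: [-2.282, 1.569, -2.28]
force: [-0.8, 0.7, -0.6]
opening: 39.9
```

```bash
cat >> h.py <<'E'
def tipc(tag,u,v,zc,half=22,r=8):
    d=np.load(f'pics/{tag}.npy');p=pickle.load(open(f'pics/{tag}.pkl','rb'));s=manip.get_state();M=R(s['tool_rot'])
    P=np.array([p['origin']+ray(p,a,b)*d[b,a] for b in range(v-half,v+half) for a in range(u-half,u+half) if d[b,a]>50]);q=P[abs(P[:,2]-zc)<1.2]
    lo,hi=np.percentile(q[:,:2],[1,99],axis=0);print('tip n',len(q),'lo',lo.round(2),'hi',hi.round(2),'z',np.median(q[:,2]).round(2),'tool lo/hi rel',(lo-s['position'][:2]).round(2),(hi-s['position'][:2]).round(2))
E
python3 - <<'E'
from h import *
s=manip.get_state();print(s['position'],s['force'],s['opening'],R(s['tool_rot']).round(4))
p,im,d=shot('wrist','w29');pads('w29')
facecirc('w29',317,275,50,7.5,9.5,zlim=20)
tipc('w29',317,272,109.7)
cv2.imwrite('pics/w29b.png',cv2.resize(im[200:350,220:420,::-1],None,fx=4,fy=4,interpolation=cv2.INTER_CUBIC))
E
```

```text
[662.82366136 143.88341189 132.11080515] [-0.82264076  0.73358988 -0.58106144] 39.92203553592201 [[-9.0e-04 -1.8e-03  1.0e+00]
 [-1.1e-03  1.0e+00  1.8e-03]
 [-1.0e+00 -1.1e-03 -9.0e-04]]
pads tool frame: y [1.92 2.01] z inner -19.72 20.22
x 9.19 enc y,z 2.54 0.44 r 20.81 bbox [2.89 0.38] [36.9 34.4]
tip n 569 lo [653.53 133.19] hi [673.48 151.5 ] z 109.62 tool lo/hi rel [ -9.76 -10.89] [10.19  7.42]
```

View pics/w29b.png

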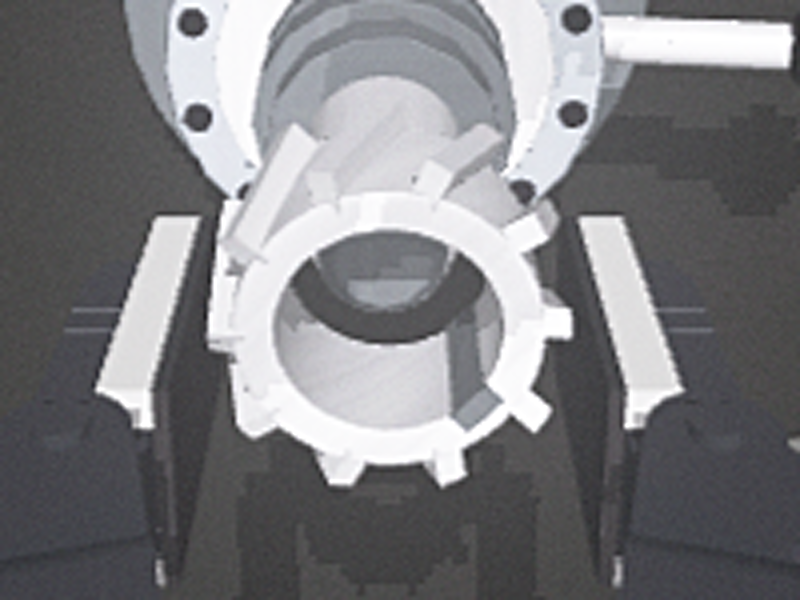

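```bash
python3 - <<'E'
from h import *
p=pickle.load(open('pics/w29.pkl','rb'))
a=plane(p,316.5,264,109.6);b=plane(p,317,282.5,123.2);print(a,b,a-b)
e=plane(p,316.5,200+309/4,109.6);print('tip near edge',e, 'ctr y',e[1]+8)
E
```

```text
[663.50143615 148.01890823 109.6       ] [663.74179304 146.43323242 123.2       ] [ -0.2403569    1.58567581 -13.6       ]
tip near edge [663.51158711 140.74273209 109.6       ] ctr y 148.74273209085618
```

Call:
move_arm(series=[[0,0.0015,-0.0002,0,0,0,0.037],[0.001,0.0015,-0.0002,0,0,0,0.037],[0.003,0.0015,-0.0002,0,0,0,0.037],[0.004,0.0015,-0.0002,0,0,0,0.037]])

```text
t: 29.25
position: [663.2, 145.6, 129.2]
tool_rot: [-0.766, 1.57, -0.764]
force: [-0.3, 0.5, -0.6]
opening: 40.2
```

```bash
python3 - <<'E'
from h import *
s=manip.get_state();print(s['position'],s['force'],s['opening'],R(s['tool_rot']).round(4))
p,im,d=shot('wrist','w30');pads('w30')
facecirc('w30',317,275,50,7.5,9.5,zlim=20)
cv2.imwrite('pics/w30b.png',cv2.resize(im[200:350,220:420,::-1],None,fx=4,fy=4,interpolation=cv2.INTER_CUBIC))
E
```

```text
[663.1751401  145.62007254 129.15344461] [-0.33647224  0.46246522 -0.56552716] 40.20170022552644 [[ 8.0e-04 -1.9e-03  1.0e+00]
 [-7.0e-04  1.0e+00  1.9e-03]
 [-1.0e+00 -7.0e-04  8.0e-04]]
pads tool frame: y [2.14 2.09] z inner -19.08 20.84
x 8.61 enc y,z 2.54 0.57 r 21.47 bbox [2.8  0.45] [38.2 35.9]
```

View pics/w30b.png

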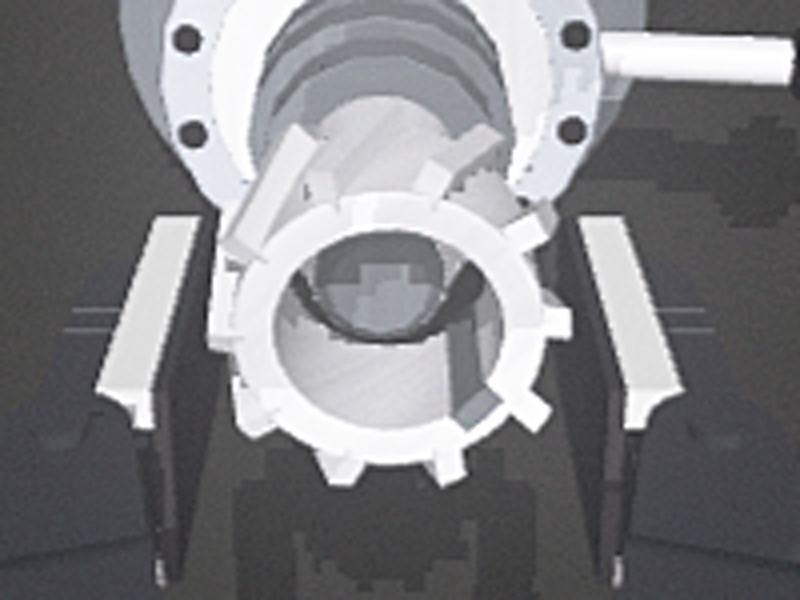

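```bash
python3 - <<'E'
from h import *
p=pickle.load(open('pics/w30.pkl','rb'))
e=plane(p,220+378/4,200+333/4,109.6);print(e,e[1]+8)
print(plane(p,317,282.5,129.15-8.7))
E
```

```text
[662.93303601 141.03312027 109.6       ] 149.033120272443
[664.09762514 148.33046486 120.45      ]
```

Call:
move_arm(series=[[0,0.0002,-0.0009,0,0,0,0.037],[0.002,0.0002,-0.0009,0,0,0,0.037],[0.004,0.0002,-0.0009,0,0,0,0.037],[0.006,0.0002,-0.0009,0,0,0,0.037],[0.008,0.0002,-0.0009,0,0,0,0.037]])

```text
t: 29.8
position: [662.0, 145.8, 120.5]
tool_rot: [-1.531, 1.57, -1.529]
force: [-0.3, 0.7, -0.9]
opening: 40.1
```

```bash
python3 - <<'E'
from h import *
s=manip.get_state();print(s['position'],s['force'],s['opening'],R(s['tool_rot']).round(4))
p,im,d=shot('wrist','w31')
cv2.imwrite('pics/w31b.png',cv2.resize(im[200:350,220:420,::-1],None,fx=4,fy=4,interpolation=cv2.INTER_CUBIC))
E
```

```text
[662.04193549 145.7751275  120.53985357] [-0.3277216   0.7488688  -0.88706853] 40.08091169519847 [[ 0.0e+00 -1.9e-03  1.0e+00]
 [-9.0e-04  1.0e+00  1.9e-03]
 [-1.0e+00 -9.0e-04  0.0e+00]]
```

View pics/w31b.png

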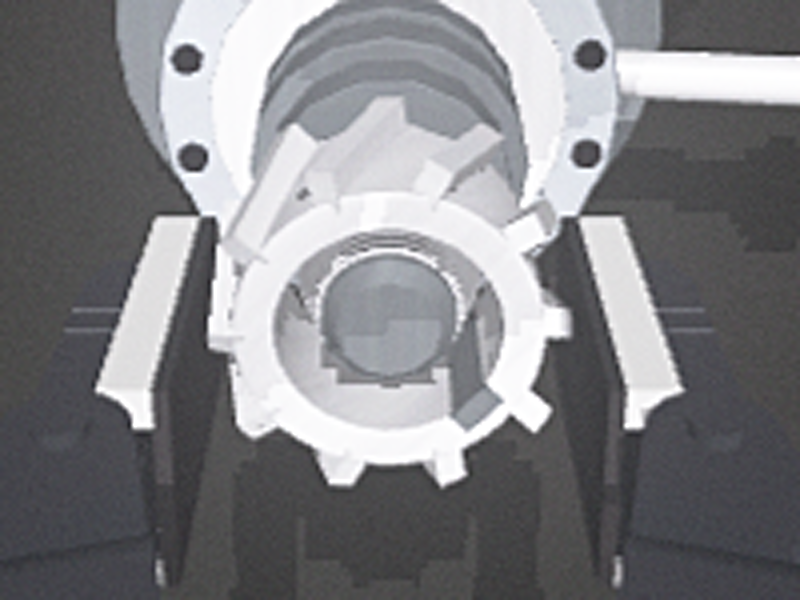

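Underside is at ~95, already on the pin, force-free. Lowering to the shoulder (expected TCP z 103.4).

Call:
move_arm(series=[[0.003,0,0,0,0,0,0.037],[0.006,0,0,0,0,0,0.037],[0.009,0,0,0,0,0,0.037],[0.012,0,0,0,0,0,0.037],[0.014,0,0,0,0,0,0.037]])

```text
t: 30.35
position: [661.7, 145.7, 105.8]
tool_rot: [-2.21, 1.57, -2.208]
force: [-0.1, -0.4, -0.5]
opening: 40.0
```

Call:
move_arm(series=[[0.001,0,0,0,0,0,0.037],[0.002,0,0,0,0,0,0.037]])

```text
t: 30.55
position: [661.7, 145.7, 103.6]
tool_rot: [-2.266, 1.569, -2.264]
force: [0.6, 1.1, -0.9]
opening: 40.1
```

Call:
move_arm(series=[[0.0005,0,0,0,0,0,0.037],[0.001,0,0,0,0,0,0.037]])

```text
t: 30.75
position: [661.7, 145.7, 103.5]
tool_rot: [-2.261, 1.569, -2.259]
force: [-5.3, -1.1, 9.0]
opening: 40.3
```

Call:
move_arm(series=[[0,0,0,0,0,0,0.043],[0,0,0,0,0,0,0.05],[0,0,0,0,0,0,0.056],[0,0,0,0,0,0,0.056],[-0.03,0,0,0,0,0,0.056],[-0.07,0,0,0,0,0,0.056],[-0.1,0,0,0,0,0,0.056],[-0.1,0.03,-0.025,0,0,0,0.056],[-0.1,0.06,-0.05,0,0,0,0.056]])

```text
t: 31.65
position: [612.3, 205.8, 205.0]
tool_rot: [-0.009, 1.569, -0.01]
force: [-0.2, 1.1, -1.0]
opening: 56.1
```

```bash
python3 - <<'E'
from h import *
s=manip.get_state();print(s['position'],s['force'],s['opening'],R(s['tool_rot']).round(4))
p,im,d=shot('wrist','w32')
print(rows([523.5,312,140],0))
E
```

```text
[612.32733304 205.81380938 204.97907783] [-0.15079881  1.12026937 -1.03835971] 56.11447088537323 [[ 2.2e-03  4.0e-04  1.0e+00]
 [-0.0e+00  1.0e+00 -4.0e-04]
 [-1.0e+00 -0.0e+00  2.2e-03]]
(array([ 0.0642,  0.1022, -0.0836]), array([ 0.16, -0.17, -0.04]))
```

View pics/w32.png

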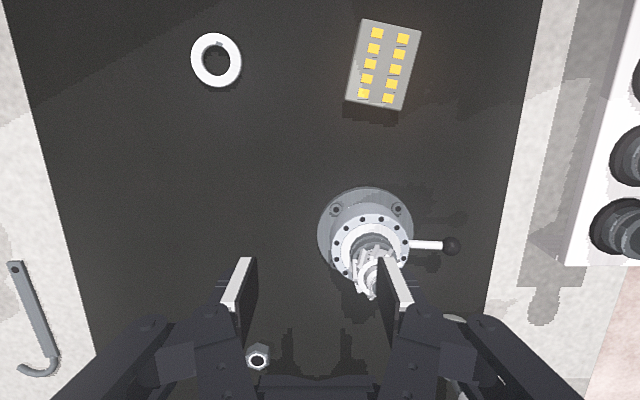

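Call:
move_arm(series=[[0.0,0.035,-0.03,0,-0.15,0,0.056],[0.02,0.07,-0.06,0,-0.15,0,0.056],[0.05,0.1,-0.083,0,-0.15,0,0.056],[0.064,0.102,-0.0836,0,-0.15,0,0.056],[0.064,0.102,-0.0836,0,-0.15,0,0.056],[0.064,0.102,-0.0836,0,-0.15,0,0.056]])

```text
t: 32.3
position: [524.4, 311.4, 140.4]
tool_rot: [1.482, 1.57, 1.484]
force: [-0.3, 0.4, -0.4]
opening: 55.9
```

```bash
python3 - <<'E'
from h import *
s=manip.get_state();print(s['position'],s['force'],s['opening'],R(s['tool_rot']).round(4))
p,im,d=shot('wrist','w33');pads('w33')
ringtop('w33',318,200,5.5,11)
E
```

```text
[524.40149177 311.37947878 140.3962906 ] [-0.3428667   0.36297613 -0.39533912] 55.86165869564467 [[ 1.0e-04 -2.5e-03  1.0e+00]
 [ 6.0e-04  1.0e+00  2.5e-03]
 [-1.0e+00  6.0e-04  1.0e-04]]
pads tool frame: y [2.18 1.98] z inner -27.61 27.97
enc [524.6  313.63   7.61] r 22.1 bbox mid [524.65 313.89] [41.4 41.6] tool [133.35   2.18  -0.5 ]
```

View pics/w33.png

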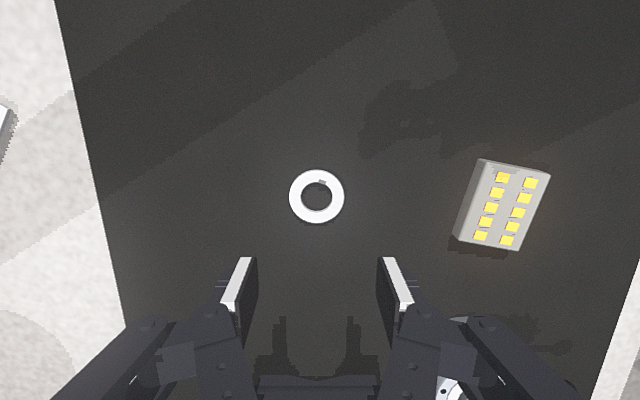

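Call:
move_arm(series=[[0.03,0.0003,-0.0005,0,0,0,0.044],[0.06,0.0003,-0.0005,0,0,0,0.044],[0.08,0.0003,-0.0005,0,0,0,0.044],[0.08,0.0003,-0.0005,0,0,0,0.044]])

```text
t: 32.75
position: [524.5, 310.0, 59.5]
tool_rot: [-2.971, 1.569, -2.971]
force: [-1.0, -0.7, 0.4]
opening: 44.0
```

```bash
python3 - <<'E'
from h import *
s=manip.get_state();print(s['position'],s['force'],s['opening'],R(s['tool_rot']).round(4))
p,im,d=shot('wrist','w34');pads('w34');M=R(s['tool_rot'])
ringtop('w34',318,250,5.5,11,60)
P=np.array([M.T@(p['origin']+ray(p,u,v)*d[v,u]-s['position']) for v in range(240,330) for u in range(180,460) if 50<d[v,u]<170])
for sg in(-1,1):
  for a in range(6,26,1):
    q=P[(P[:,2]*sg>18)&(P[:,2]*sg<40)&(abs(P[:,0]-a)<.5)]
    print(a,len(q),end='; ')
  print()
E
```

```text
[524.50304386 309.97898335  59.46522603] [-1.03061474 -0.67270142  0.44041344] 43.971853105531025 [[-1.5e-03  3.0e-04  1.0e+00]
 [-3.0e-04  1.0e+00 -3.0e-04]
 [-1.0e+00 -3.0e-04 -1.5e-03]]
pads tool frame: y [1.38 1.61] z inner -21.88 21.81
enc [524.59 313.57   7.65] r 22.16 bbox mid [524.57 313.98] [41.3 41.7] tool [53.32  2.9  -0.74]
6 52; 7 51; 8 51; 9 48; 10 44; 11 42; 12 47; 13 40; 14 36; 15 34; 16 30; 17 30; 18 10; 19 11; 20 11; 21 11; 22 0; 23 0; 24 0; 25 0; 
6 55; 7 46; 8 49; 9 53; 10 45; 11 44; 12 48; 13 36; 14 44; 15 32; 16 34; 17 17; 18 14; 19 8; 20 16; 21 6; 22 0; 23 0; 24 0; 25 0;
```

Call:
move_arm(series=[[0.0,0.002,0,0,0,0,0.052],[0.015,0.002,0.0,0,0,0,0.052],[0.025,0.002,0.0,0,0,0,0.052],[0.025,0.002,0.0,0,0,0,0.052]])

```text
t: 33.2
position: [524.4, 312.1, 34.5]
tool_rot: [-2.926, 1.569, -2.926]
force: [-0.5, 0.1, -0.5]
opening: 52.3
```

```bash
python3 - <<'E'
from h import *
s=manip.get_state();print(s['position'],s['force'],s['opening'],R(s['tool_rot']).round(4))
p,im,d=shot('wrist','w35');pads('w35')
ringtop('w35',318,265,5.5,11,60)
E
```

```text
[524.40947778 312.10861454  34.54602782] [-0.50785022  0.07718885 -0.50226945] 52.27685197299162 [[-1.6e-03  0.0e+00  1.0e+00]
 [-4.0e-04  1.0e+00 -0.0e+00]
 [-1.0e+00 -4.0e-04 -1.6e-03]]
pads tool frame: y [1.81 1.78] z inner -25.37 26.26
enc [524.69 313.58   7.64] r 22.25 bbox mid [524.6  314.03] [41.4 41.7] tool [27.44  1.28  0.06]
```

View pics/w35.png

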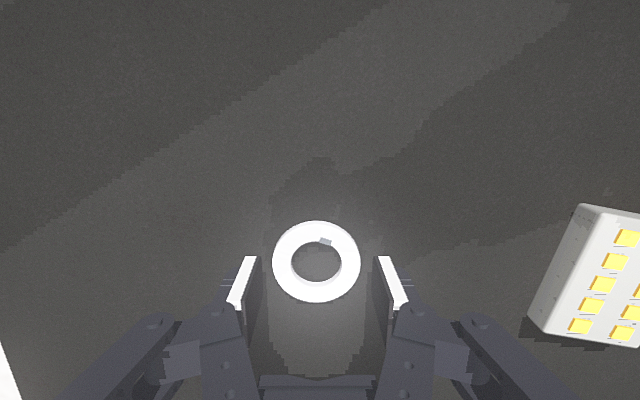

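Call:
move_arm(series=[[0.006,0,0,0,0,0,0.052],[0.0115,0,0,0,0,0,0.052],[0.0115,0,0,0,0,0,0.052],[0.0115,0,0,0,0,0,0.045],[0.0115,0,0,0,0,0,0.039],[0.0115,0,0,0,0,0,0.039],[0.0115,0,0,0,0,0,0.039]], squeeze=40)

```text
t: 33.95
position: [524.9, 312.4, 23.9]
tool_rot: [2.683, 1.57, 2.683]
force: [-0.4, -0.2, 1.0]
opening: 41.0
```

Call:
move_arm(series=[[-0.006,0,0,0,0,0,0.039],[-0.02,0,0,0,0,0,0.039],[-0.02,0,0,0,0,0,0.039]])

```text
t: 34.25
position: [526.1, 313.1, 46.1]
tool_rot: [0.695, 1.568, 0.695]
force: [0.1, -0.5, -0.1]
opening: 41.1
```

```bash
python3 - <<'E'
from h import *
s=manip.get_state();print(s['position'],s['force'],s['opening'],R(s['tool_rot']).round(4))
p,im,d=shot('wrist','w36');pads('w36')
discplane('w36',317,270,50)
facecirc('w36',317,270,50,10,25,zlim=23)
E
```

```text
[526.08984876 313.13334474  46.07253154] [ 0.07806391 -0.45705318 -0.06255376] 41.126791490047225 [[ 0.0023 -0.      1.    ]
 [ 0.0019  1.      0.    ]
 [-1.      0.0019  0.0023]]
pads tool frame: y [2.31 2.28] z inner -19.38 21.46
top face x=15.51 at TCP axis; slopes deg y,z [-0.06 -0.19] 3888 4639
x 15.58 enc y,z 1.76 -0.00 r 24.05 bbox [2.13 1.03] [41.9 40.2]
```

View pics/w36.png

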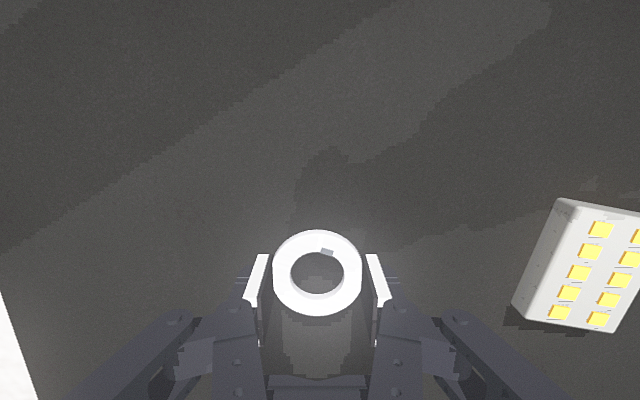

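```bash
python3 - <<'E'
from h import *
print(rows([662.1,146.2,205],0))
E
```

```text
(array([-0.1596, -0.1665,  0.1366]), array([ 0.  ,  0.1 , -0.09]))
```

Call:
move_arm(series=[[-0.05,0,0,0,0.1,0,0.039],[-0.1,0,0,0,0.1,0,0.039],[-0.14,-0.01,0.01,0,0.1,0,0.039],[-0.16,-0.04,0.03,0,0.1,0,0.039],[-0.16,-0.075,0.06,0,0.1,0,0.039],[-0.16,-0.11,0.09,0,0.1,0,0.039],[-0.16,-0.14,0.115,0,0.1,0,0.039],[-0.16,-0.1665,0.1366,0,0.1,0,0.039],[-0.16,-0.1665,0.1366,0,0.1,0,0.039],[-0.16,-0.1665,0.1366,0,0.1,0,0.039]])

```text
t: 35.3
position: [662.0, 145.5, 205.0]
tool_rot: [2.005, 1.569, 2.003]
force: [-0.1, 0.0, -0.9]
opening: 41.1
```

```bash
python3 - <<'E'
from h import *
s=manip.get_state();print(s['position'],s['force'],s['opening'])
print(rows([662.1,146.2,128],0))
E
```

```text
[661.96501351 145.5212772  204.98171813] [-0.12517533  0.02384007 -0.85147784] 41.142678948679816
(array([0.077 , 0.0005, 0.0002]), array([-0.1 , -0.05, -0.1 ]))
```

Call:
move_arm(series=[[0.02,0.0005,0.0002,0,0,0,0.039],[0.045,0.0005,0.0002,0,0,0,0.039],[0.06,0.0005,0.0002,0,0,0,0.039],[0.07,0.0005,0.0002,0,0,0,0.039],[0.076,0.0005,0.0002,0,0,0,0.039],[0.076,0.0005,0.0002,0,0,0,0.039]])

```text
t: 35.9
position: [661.8, 146.4, 128.5]
tool_rot: [2.378, 1.568, 2.376]
force: [-0.5, 0.1, -0.3]
opening: 40.7
```

```bash
python3 - <<'E'
from h import *
s=manip.get_state();print(s['position'],s['force'],s['opening'],R(s['tool_rot']).round(4))
p,im,d=shot('wrist','w37')
cv2.imwrite('pics/w37b.png',cv2.resize(im[200:350,220:420,::-1],None,fx=4,fy=4,interpolation=cv2.INTER_CUBIC))
E
```

```text
[661.75750432 146.44057545 128.51459493] [-0.51385901  0.09970689 -0.25697675] 40.726410530784776 [[-0.0017  0.0013  1.    ]
 [ 0.0016  1.     -0.0013]
 [-1.      0.0016 -0.0017]]
```

View pics/w37b.png

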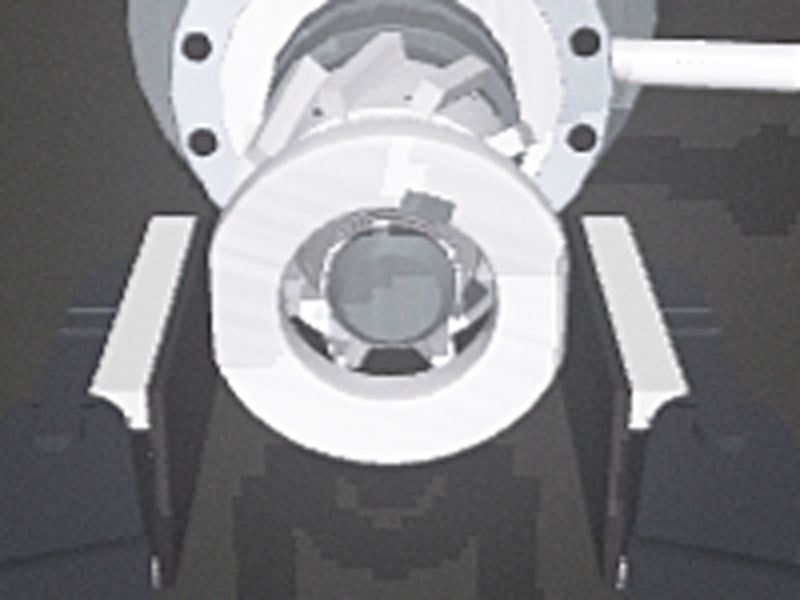

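```bash
python3 - <<'E'
from h import *
p=pickle.load(open('pics/w37.pkl','rb'))
a=plane(p,318.1,271.5,109.6);b=plane(p,317,276,112.9);print(a,b,a-b)
E
```

```text
[663.19846853 148.67910233 109.6       ] [662.68108551 148.25636555 112.9       ] [ 0.51738302  0.42273678 -3.3       ]
```

Call:
move_arm(series=[[0,0.0004,0.0005,0,0,0,0.039],[0.002,0.0004,0.0005,0,0,0,0.039],[0.004,0.0004,0.0005,0,0,0,0.039],[0.006,0.0004,0.0005,0,0,0,0.039],[0.008,0.0004,0.0005,0,0,0,0.039]])

```text
t: 36.45
position: [662.7, 146.8, 121.1]
tool_rot: [1.881, 1.569, 1.879]
force: [0.6, 0.2, -1.3]
opening: 41.4
```

```bash
python3 - <<'E'
from h import *
s=manip.get_state();print(s['position'],s['force'],s['opening'],R(s['tool_rot']).round(4))
p,im,d=shot('wrist','w38')
cv2.imwrite('pics/w38b.png',cv2.resize(im[200:350,220:420,::-1],None,fx=4,fy=4,interpolation=cv2.INTER_CUBIC))
E
```

```text
[662.69172677 146.79138209 121.10576059] [ 0.64600113  0.21719541 -1.2977311 ] 41.380250987674636 [[-6.0e-04  1.5e-03  1.0e+00]
 [ 1.8e-03  1.0e+00 -1.5e-03]
 [-1.0e+00  1.8e-03 -6.0e-04]]
```

View pics/w38b.png

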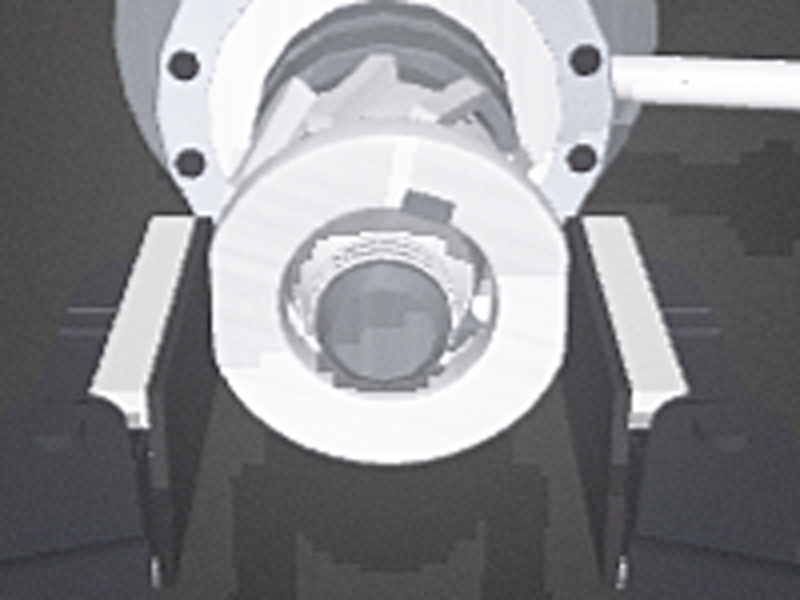

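Call:
move_arm(series=[[0,0.0004,-0.0005,0,0,0,0.039],[0.001,0.0004,-0.0005,0,0,0,0.039],[0.002,0.0004,-0.0005,0,0,0,0.039],[0.003,0.0004,-0.0005,0,0,0,0.039]])

```text
t: 36.9
position: [662.0, 147.1, 117.7]
tool_rot: [2.123, 1.569, 2.122]
force: [0.9, -0.2, -0.8]
opening: 41.1
```

Call:
move_arm(series=[[0.0005,0,0,0,0,0,0.039],[0.001,0,0,0,0,0,0.039]])

```text
t: 37.1
position: [662.0, 147.2, 116.9]
tool_rot: [2.164, 1.569, 2.162]
force: [-1.9, 0.6, 3.8]
opening: 41.0
```

Call:
move_arm(series=[[0.0005,0,0,0,0,0,0.039],[0.001,0,0,0,0,0,0.039]])

```text
t: 37.3
position: [662.0, 147.2, 116.7]
tool_rot: [2.171, 1.569, 2.17]
force: [-4.2, -0.1, 11.2]
opening: 41.3
```

Contact at 116.7, against 116.9 expected for the roller top. Releasing.

Call:
move_arm(series=[[0,0,0,0,0,0,0.046],[0,0,0,0,0,0,0.052],[0,0,0,0,0,0,0.058],[0,0,0,0,0,0,0.058],[-0.03,0,0,0,0,0,0.058],[-0.07,0,0,0,0,0,0.058],[-0.1,0,0,0,0,0,0.058],[-0.1,-0.05,-0.0,0,0,0,0.058],[-0.1,-0.069,-0.0,0,0,0,0.058],[-0.1,-0.069,-0.0,0,0,0,0.058]])

```text
t: 38.3
position: [661.8, 75.4, 216.5]
tool_rot: [2.486, 1.569, 2.481]
force: [-0.3, -0.4, -0.3]
opening: 58.0
```

```bash
python3 - <<'E'
from h import *
s=manip.get_state();print(s['position'],s['force'],s['opening'])
p,im,d=shot('wrist','w39')
P=np.array([p['origin']+ray(p,a,b)*d[b,a] for b in range(70,150) for a in range(275,360)])
h,e=np.histogram(P[:,2],np.arange(40,115,1));print([(int(e[i]),int(h[i])) for i in np.argsort(-h)[:8]])
q=P[abs(P[:,2]-100.7)<1.5];A=np.c_[q[:,:2]-q[:,:2].mean(0),np.ones(len(q))];c=np.linalg.lstsq(A,q[:,2],rcond=None)[0];print('collar top plane',c[2],np.degrees(c[:2]),len(q))
p,im,d=shot('scene','s2');cv2.imwrite('pics/s2b.png',cv2.resize(im[130:330,180:440,::-1],None,fx=3,fy=3,interpolation=cv2.INTER_CUBIC))
E
```

```text
[661.79068003  75.40423837 216.48444564] [-0.29223169 -0.43238357 -0.33191989] 57.959910273671674
[(100, 1139), (45, 885), (101, 718), (46, 622), (99, 434), (44, 300), (47, 235), (109, 189)]
collar top plane 100.68972327687487 [-0.00180821  0.14984177] 2279
```

View pics/w39.png

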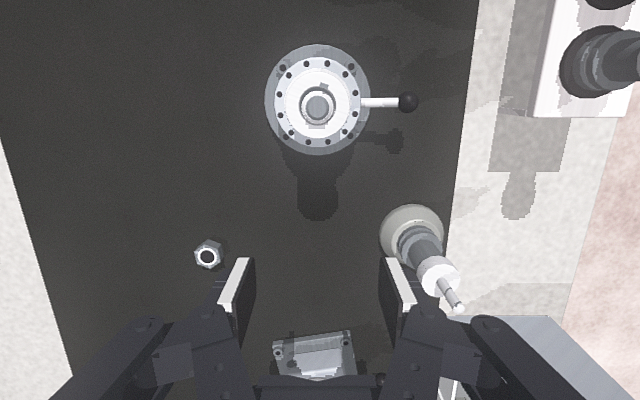

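View pics/s2b.png

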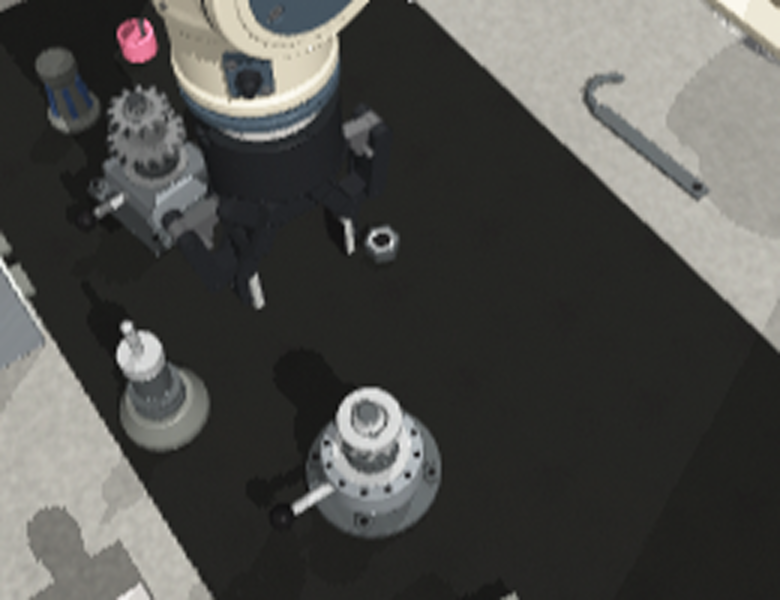

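Call:
move_arm(series=[[-0.01,-0.05,-0.03,0,0,0,0.06],[-0.01,-0.1,-0.05,0,0,0,0.06],[-0.01,-0.15,-0.05,0,0,0,0.06],[-0.01,-0.2,-0.05,0,0,0,0.06],[-0.01,-0.24,-0.03,0,0,0,0.06],[-0.01,-0.28,-0.0,0,0,0,0.06],[-0.01,-0.315,-0.0,0,0,0,0.06],[-0.01,-0.315,-0.0,0,0,0,0.06],[-0.01,-0.315,-0.0,0,0,0,0.06]])

```text
t: 39.3
position: [660.7, -236.8, 224.2]
tool_rot: [2.433, 1.566, 2.429]
force: [-0.0, 0.5, 0.2]
opening: 59.8
```

```bash
python3 - <<'E'
from h import *
s=manip.get_state();print(s['position'],s['force'],s['opening'])
p,im,d=shot('wrist','w40')
P=np.array([p['origin']+ray(p,a,b)*d[b,a] for b in range(50,170) for a in range(260,390)])
h,e=np.histogram(P[:,2],np.arange(60,135,1));print([(int(e[i]),int(h[i])) for i in np.argsort(-h)[:10]])
for z in (116.7,84.7):
  q=P[abs(P[:,2]-z)<1.5];A=np.c_[q[:,:2]-q[:,:2].mean(0),np.ones(len(q))];c=np.linalg.lstsq(A,q[:,2],rcond=None)[0];print('plane',c[2],np.degrees(c[:2]),len(q))
p,im,d=shot('scene','s3');cv2.imwrite('pics/s3b.png',cv2.resize(im[120:220,180:340,::-1],None,fx=4,fy=4,interpolation=cv2.INTER_CUBIC))
E
```

```text
[ 660.71902595 -236.84369847  224.16644392] [-0.01611765  0.45185266  0.19148827] 59.833759840803374
[(116, 1262), (117, 623), (84, 589), (115, 477), (83, 390), (128, 216), (85, 208), (114, 153), (127, 125), (129, 104)]
plane 116.61411146211812 [0.07561767 0.07175195] 2351
plane 84.38724971255552 [ 0.00116262 -0.09827258] 1163
```

View pics/w40.png

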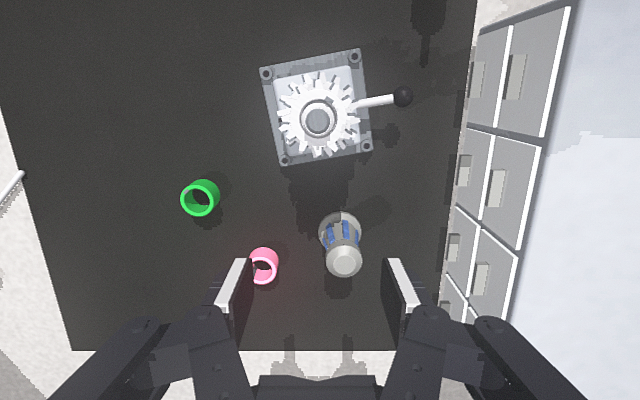

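View pics/s3b.png

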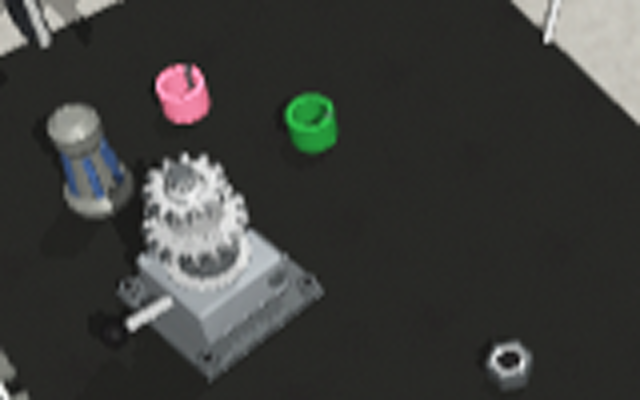

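```bash
python3 -c "
from bench import manip
print(manip.close_job())"
```

```text
the job is handed in; nothing more can be done
None
```

Both cutter sets are made up and the job is handed in at about 39 s.
- **Tall arbor:** the large cutter is on the shoulder, then the grey thick collar, then the small cutter.
- **Short arbor:** the roller cutter is on the shoulder, with the thin collar on top.

I guided every part down the arbor until light contact at about the expected height. The end-of-lowering forces I read were 7–12 N, and I let go only then.

**Last checks:**
- **Top faces:** the small cutter's top reads 116.6 mm (118 expected), the large cutter's 84.4 mm (86) and the thin collar's 100.7 mm (102). The readings were 1.3–1.6 mm low, close to the 1–1.5 mm low the wrist camera read all through the job.
- **Flatness:** those three faces are within 0.15° of level. The thick collar and the roller are covered, so they were checked only by contact height and by the parts resting on them.
- **Other things:** in the last pictures the nut, the drill and the green and pink collars look unmoved. The arm never went near the caliper, but it is not in a final picture.
- **Robot:** the gripper was open and clear of everything, with the force reading near zero.

**What went wrong or disagreed:**
- On the first grip of the large cutter the fingertips rode up onto its top with about 14 N. I opened, went lower, and the second grip held.
- The estimates of some parts' centres disagreed by 1–3 mm, so I corrected each part's position over the thread before it reached the pin.

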